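# Tilt a detector module out of its foam and lay it window up

### The arm

A 6-joint arm with a two-finger parallel gripper is mounted at the origin on the work surface. World frame = base frame: x ahead of the robot, y to its left, z up, the work surface at z = 0. Lengths are in m, angles in rad, forces in N, time in s.
With the tool pointing down it reaches from about 0.35 to 0.975 m from the base axis. Payload 4.9 kg.
Tool frame: the origin (TCP) lies midway between the tips of the shut fingers; the grasp point (between the pads) lies 19 mm behind it; z points along the fingers, y is the direction in which the jaws open and shut (so a half turn about z gives the same grasp; the last joint's range is limited). The gripper opens to 85 mm and grips with 20 to 120 N. Pads are 22 mm wide; open, the fingers measure 114 mm over their backs; the gripper's body (76 mm by 85 mm) begins 54 mm behind the grasp point. The pads swing forward as they close: fully open they stand 13 mm farther back than shut.
Start: joints at [-1.248, 0.053, 1.613, -0, 1.476, -0.119], TCP at [0.267, -0.565, 0.231] pointing down, gripper open.
Joint ranges: [-3.01, 3.01], [-1.01, 2.22], [0.06, 2.58], [-1.02, 4.17], [0.09, 2.62], [-3.14, 3.14]. Speed limits (rad/s): [2.57, 2.57, 3.14, 3.14, 3.14, 3.14].

### API

Orientations are given as a rotation vector (axis times angle).
In Python, from station import ctrl gives the robot as it stands.
- The arm moves only by the tool play_rows, never from a script. Its argument "motion" is a list that holds one entry, the list of rows, each a list of 7 numbers: the closure, from -1 (fully open) to 1 (shut), then the shift along the tool's x, y, z in cm, then the turn, a rotation vector about the tool's x, y, z in degrees. A call has 1 to 20 rows; each row is the pose to reach, as a shift and turn from the pose measured when the call began, along the tool's axes at that moment; what a row does not reach only later rows make up. A row lasts 1/8 s, in which the tool goes at most 62.5 mm and 10.7 degrees, less where a joint would pass 70% of its speed; a pose out of reach is approached as far as the arm can. A call with a gripper value outside its range is refused whole. The fingers move at their own pace and stop on an object; "newtons" is the grip in N (left out, the last holds). Time passes only in rows, so rows that repeat a pose let the fingers close. It gives the time, the measured TCP pose, the force and the opening at its end, in the units of the state.
- ctrl.get_obs(): the state, without advancing time (a new reading comes with each control period).
- ctrl.get_image(name): name is "side" or "top"; returns a dict with "color" (400x640x3 uint8, red, green, blue), "mtx" (3x3 intrinsics, pixels), "D" ([k1, k2, p1, p2, k3] as OpenCV has them; the pictures are not rectified), "T" (4x4, takes a point from camera to world coordinates). Camera axes: x right, y up, looking along -z (the intrinsics and any distortion apply to the point x, -y, -z); pixel columns grow to the right and rows downward; lengths in m; the calibration is good to about 2 mm. A picture is of the moment at which its call begins. There is no depth.
- ctrl.finish_job(): hands the job in, once; it reports no verdict.
The state is a dict: "t": time; "q": joint angles; "dq": joint speeds; "effort": joint torques, N m; "tool_pos": TCP position; "tool_rot": TCP orientation; "contact_force": force on the tool from outside, world axes, zero at the start; "wrist_torque": the same for the moment, N m; "opening": finger opening in m.
Only numpy, scipy, OpenCV 4.12 (cv2) and the standard library are available. Lean on these libraries where they do the work, as an engineer would, in place of code of your own. Each camera call takes 0.05 s, during which the arm holds its last target.

### The job

The small finned detector module lies window down in its tight foam cutout with its plain end tucked under the foam lip. Lift its red end first to tilt it out of the foam, turn it over, and lay it window up in the middle of the black rubber pad on the steel base plate, its long side square with the pad's long side (either way round). Do not drop it or let it topple, and leave the other things where they are.

Things in the scene. Friction and masses are not known exactly. Their poses are not given: they have to be found in the camera images.
- module_center (a point): Centre of the loose detector module, a block 44 mm (its x) by 80 mm (its y) by 32 mm (its z), about 0.2 kg: aluminium body, black fins on its back (+z face, upward at the start), round dark blue window with brass rim in its -z face, a red cap over the last 10 mm at its +y end. It may be gripped across its 44 mm sides, and stands steadily by itself on its plain (-y) end.
- window (a point): Point in the middle of the module's window face, 16 mm from its centre along the module's -z; axes as the module's.
- tucked_end (a point): Centre of the module's plain end face (-y), 40 mm from its centre; axes as the module's.
- cutout (a point): Middle of the floor of the foam cutout, 10 mm above the table. Its axes: z up, y along the cutout towards the module's red end, x across. The module starts centred here, its window face on this floor, its axes parallel to these. Cutout: y -43 to +47 mm, 48 mm wide (2 mm clearance each side); the foam beside the plain half stands 22 mm above this floor, the module 32 mm.
- finger_room (a point): Middle of the blue finger room beside the module's red half, on the cutout's floor, 22 mm towards +y of point cutout; same axes. From y = -25 to +25 mm from here the cutout widens to x -64..+64 mm, down to the same floor. The foam wall beyond the red end (y 25 to 48 mm from here) is 12 mm high above the floor; the module can slide only 7 mm towards it.
- lip_edge (a point): Middle of the lower edge of the foam lip, 37 mm above the cutout's floor, 28 mm towards -y of point cutout; same axes. The lip is 11 mm thick, 90 mm wide and covers all of y < 0 from here: 12 mm of the plain end, 5 mm above it. So the module cannot be lifted straight out: swing its red end up while drawing it towards +y. The foam hardly gives.
- case: The fixed foam insert itself, 206 by 153 mm; its origin lies on the table 10 mm below point cutout, same axes.
- pad (a point): Middle of the top of the black rubber pad, 28 mm above the table: 90 mm (its x) by 140 mm (its y) by 3 mm, fixed on a bright steel plate whose top is 25 mm above the table and reaches x -90..+135 mm, y -135..+135 mm from here. z up. Two aluminium posts (28 mm thick, up to 82 mm above the pad) stand on the plate at x = 112, y = +-95 mm, terminals 15 mm high between them.
- plate: The fixed steel base plate; its origin lies on the table 28 mm below point pad, same axes.
- lens_cell: Bystander: steel-dark lens cell, 34 mm across, 16 mm high, in the foam; origin at its underside centre.
- lens_cap: Bystander: aluminium cap, 24 mm across, 22 mm high, on the steel plate; origin at its underside centre.
- screwdriver: Bystander: red screwdriver, 170 mm, lying at the far edge; origin at its underside.
- multimeter: Bystander: yellow meter, 75 by 145 by 34 mm (40 mm at its dial), near the robot; origin at its underside.
- knob_box: Bystander: aluminium box, 60 by 85 by 45 mm, with a red knob up to 63 mm; origin at its underside.
- heat_sink: Bystander: black finned heat sink, 50 by 90 by 34 mm, at the far edge; origin at its underside.
- terminal_block: Bystander: white block, 35 by 80 by 20 mm, with small terminals up to 32 mm, at the far edge; origin at its underside.
- module: The loose detector module; its origin lies in the middle of its window face, axes as described at point module_center.
There are look-alikes about, which are no part of the job. What is shaped like the module but green or purple is not meant.

How it is judged:
By the outcome, as a careful person would: the job done as asked, in the order asked, and still so for the second after the job is handed in, with the robot touching nothing.
It also fails if it takes over 61 s, if anything falls off the work surface, if the arm or the gripper's body presses on something with over 40 N, if the wrist force passes 120 N, or if a joint passes its speed limit or range.

## Working session

There is one attempt and no reset: what is moved stays moved. The work goes in short steps, Python scripts to look and compute and a tool call to move; the robot and the scene stay as the last step left them, time stands still between calls to the robot, and variables do not carry over. Pictures are saved under pics/ and viewed, and the job is handed in when it is done.

Besides the shell and the picture viewer there is one more tool, called after ">>>" as name([rows], argument=value, ...), one row to a line, values as JSON. play_rows: Moves the arm, as the interface text tells. Its arguments: {"type":"object","properties":{"motion":{"type":"array"},"newtons":{"type":"number"}},"required":["motion"]}

```bash
mkdir -p pics; ls
python3 - <<'E'
from station import ctrl
import cv2,numpy as np
o=ctrl.get_obs();print({k:np.round(v,4).tolist() for k,v in o.items()})
for n in("side","top"):
    d=ctrl.get_image(n);cv2.imwrite(f"pics/{n}0.png",d["color"][:,:,::-1])
    print(n,d["mtx"].tolist(),d["D"],np.round(d["T"],4).tolist())
E
```

```text
pics
{'t': 0.0, 'q': [-1.248, 0.0534, 1.6143, -0.0, 1.476, -0.119], 'dq': [-0.0006, 0.0011, 0.0005, -0.0012, -0.0016, -0.0006], 'effort': [-0.0007, -39.3684, -37.0179, -0.0001, 0.0072, -0.0], 'tool_pos': [0.267, -0.5644, 0.23], 'tool_rot': [-3.0633, -0.6878, 0.0003], 'contact_force': [0.639, 0.025, 0.1366], 'wrist_torque': [0.0027, 0.0116, 0.0397], 'opening': 0.0857}
side [[423.8438727344331, 0.0, 322.42771195167904], [0.0, 423.8438727344331, 192.0413577892996], [0.0, 0.0, 1.0]] [-0.00141758  0.          0.          0.          0.        ] [[-0.727, 0.4628, -0.5072, -0.0631], [-0.6866, -0.4812, 0.545, 0.6421], [0.0081, 0.7445, 0.6676, 0.8151], [0.0, 0.0, 0.0, 1.0]]
top [[490.72103452906146, 0.0, 318.22650511652296], [0.0, 490.72103452906146, 195.2043259084251], [0.0, 0.0, 1.0]] [0.04994778 0.         0.         0.         0.        ] [[-0.0185, 0.9871, -0.1588, 0.2978], [-0.9997, -0.0205, -0.0113, 0.0], [-0.0144, 0.1586, 0.9872, 1.3015], [0.0, 0.0, 0.0, 1.0]]
```

View pics/side0.png

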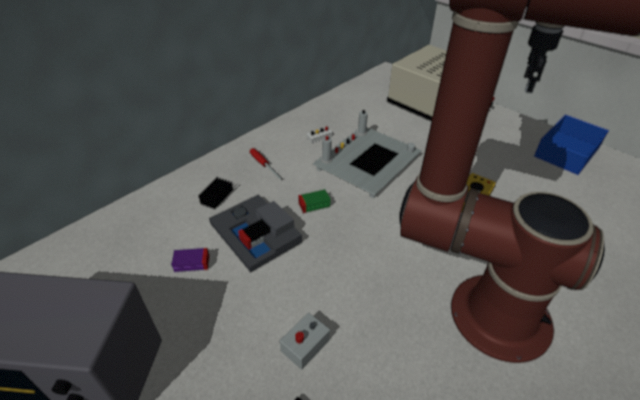

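View pics/top0.png

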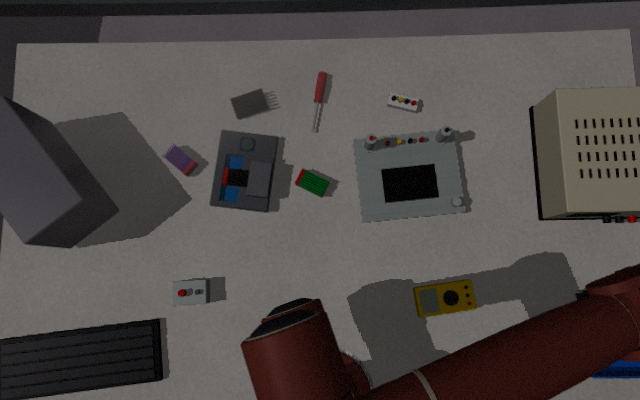

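The top view shows a red-ended black module in the foam at about (237,178). The look-alikes are purple at (180,160) and green at (313,182), both lying loose on the table. The module in the foam fits the description, so I'll confirm it in an enlarged crop.

Run:
```python
import cv2,numpy as np
a=cv2.imread("pics/top0.png")[120:220,200:300];b=cv2.imread("pics/side0.png")[185:275,200:310]
cv2.imwrite("pics/c0.png",np.hstack([cv2.resize(a,(400,400),interpolation=cv2.INTER_CUBIC),cv2.resize(b,(400,400),interpolation=cv2.INTER_CUBIC)]))
a=cv2.imread("pics/top0.png")[125:225,345:475]
cv2.imwrite("pics/c1.png",cv2.resize(a,(780,600),interpolation=cv2.INTER_CUBIC))
```

```text
(no output)
```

View pics/c0.png

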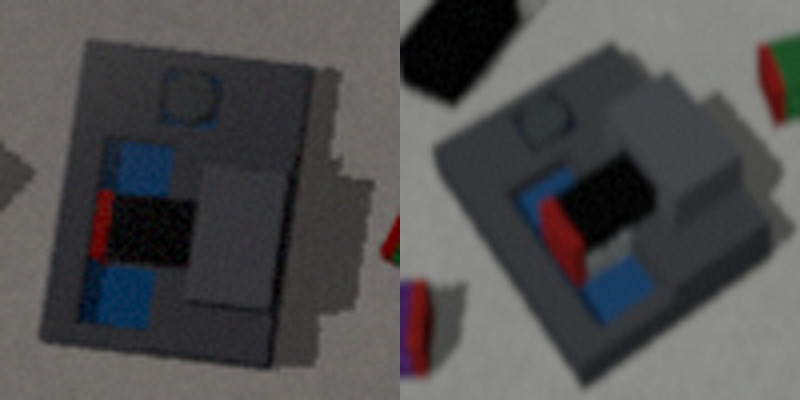

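View pics/c1.png

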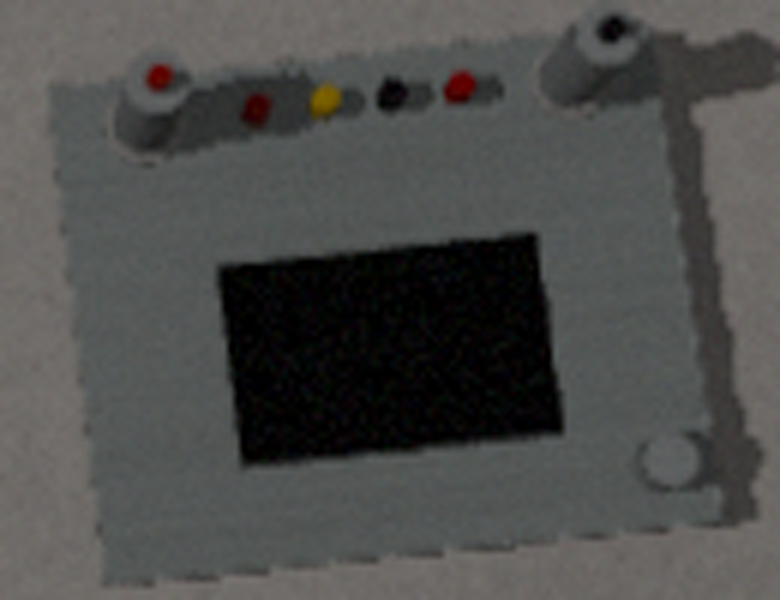

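The crops confirm it: black fins, a red cap on the left at about (226,176), and the plain end under the foam lip. Now I'll measure from both views.

```bash
cat > h.py <<'E'
import cv2,numpy as np
from station import ctrl
def ray(d,uv):
    p=cv2.undistortPoints(np.array([[uv]],float),d["mtx"],np.array(d["D"]))[0,0]
    T=d["T"];v=T[:3,:3]@np.array([p[0],-p[1],-1.]);return T[:3,3],v/np.linalg.norm(v)
def onz(d,uv,z):
    c,v=ray(d,uv);return c+v*(z-c[2])/v[2]
def tri(d1,u1,d2,u2):
    c1,v1=ray(d1,u1);c2,v2=ray(d2,u2)
    s=np.linalg.lstsq(np.c_[v1,-v2],c2-c1,rcond=None)[0]
    a=c1+s[0]*v1;b=c2+s[1]*v2;return (a+b)/2,np.linalg.norm(a-b)
def cnts(m,amin):
    c=cv2.findContours(m.astype(np.uint8),cv2.RETR_EXTERNAL,cv2.CHAIN_APPROX_NONE)[0]
    return [k for k in c if cv2.contourArea(k)>amin]
def imgs():
    return ctrl.get_image("top"),ctrl.get_image("side")
E
python3 - <<'E'
from h import *
t,s=imgs()
np.set_printoptions(precision=4,suppress=True)
for n,d,box in(("top",t,(200,120,300,220)),("side",s,(200,185,310,275))):
    im=cv2.resize(d["color"],None,fx=4,fy=4,interpolation=cv2.INTER_CUBIC).astype(int)
    R,G,B=im[...,0],im[...,1],im[...,2]
    sub=np.zeros(R.shape,bool);x0,y0,x1,y1=[4*k for k in box];sub[y0:y1,x0:x1]=1
    for nm,m in(("red",(R>90)&(G<60)),("blue",(B>R+40)&(B>G+25))):
        for k in cnts(m&sub,150):
            r=cv2.minAreaRect(k);print(n,nm,cv2.contourArea(k)/16,((cv2.boxPoints(r)+.5)/4-.5).round(1).tolist())
    px=(350,130,470,220) if n=="top" else (340,135,405,185)
    sub[:]=0;x0,y0,x1,y1=[4*k for k in px];sub[y0:y1,x0:x1]=1
    for k in cnts((im.max(2)<40)&sub,3000):
        a=cv2.approxPolyDP(k,12,True)[:,0]; print(n,"pad",cv2.contourArea(k)/16,((a+.5)/4-.5).round(2).tolist(),cv2.minAreaRect(k))
E
```

```text
top red 15.5 [[294.20001220703125, 182.8000030517578], [299.29998779296875, 172.60000610351562], [301.70001220703125, 173.8000030517578], [296.6000061035156, 184.0]]
top red 23.65625 [[222.3000030517578, 182.6999969482422], [225.10000610351562, 167.39999389648438], [227.8000030517578, 167.89999389648438], [225.0, 183.1999969482422]]
top blue 177.375 [[223.0, 200.10000610351562], [225.1999969482422, 185.6999969482422], [238.5, 187.6999969482422], [236.3000030517578, 202.10000610351562]]
top blue 143.6875 [[228.60000610351562, 167.8000030517578], [229.6999969482422, 155.39999389648438], [242.60000610351562, 156.5], [241.5, 168.89999389648438]]
top pad 1768.53125 [[433.88, 164.12], [381.62, 169.12], [385.12, 201.88], [437.88, 196.62]] ((1640.197265625, 732.95166015625), (136.072021484375, 217.83885192871094), 83.82982635498047)
side red 62.625 [[201.39999389648438, 248.10000610351562], [206.89999389648438, 248.10000610351562], [206.89999389648438, 268.8999938964844], [201.39999389648438, 268.8999938964844]]
side red 74.96875 [[235.6999969482422, 233.3000030517578], [240.8000030517578, 228.89999389648438], [251.10000610351562, 241.0], [246.0, 245.39999389648438]]
side red 44.59375 [[295.5, 196.89999389648438], [300.6000061035156, 194.39999389648438], [305.8999938964844, 204.89999389648438], [300.79998779296875, 207.39999389648438]]
side blue 155.34375 [[249.5, 249.10000610351562], [264.79998779296875, 240.6999969482422], [269.79998779296875, 249.8000030517578], [254.39999389648438, 258.1000061035156]]
side blue 55.5 [[231.5, 230.1999969482422], [242.60000610351562, 219.39999389648438], [247.6999969482422, 224.8000030517578], [236.6999969482422, 235.5]]
side pad 721.6875 [[396.38, 153.38], [373.88, 144.12], [350.88, 163.62], [373.38, 174.38]] ((1497.0145263671875, 636.707763671875), (94.88615417480469, 165.7291717529297), 49.96974182128906)
```

Run:
```python
from h import *
for n,(x0,y0,w,h) in(("top0",(208,150,50,60)),("side0",(225,205,54,60))):
    a=cv2.imread(f"pics/{n}.png")[y0:y0+h,x0:x0+w].astype(float)
    a=np.clip(a*1.8,0,255).astype(np.uint8)
    a=cv2.resize(a,None,fx=8,fy=8,interpolation=cv2.INTER_CUBIC)
    for k in range(0,w,10): cv2.putText(a,str(x0+k),(k*8,10),0,.35,(0,255,255));cv2.line(a,(k*8,0),(k*8,h*8),(90,90,0))
    for k in range(0,h,10): cv2.putText(a,str(y0+k),(0,k*8+10),0,.35,(0,255,255));cv2.line(a,(0,k*8),(w*8,k*8),(90,90,0))
    cv2.imwrite(f"pics/g_{n}.png",a)
a=cv2.imread("pics/g_top0.png");b=cv2.imread("pics/g_side0.png");b=b[:,:400];cv2.imwrite("pics/g0.png",np.hstack([a,b]))
```

```text
(no output)
```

View pics/g0.png

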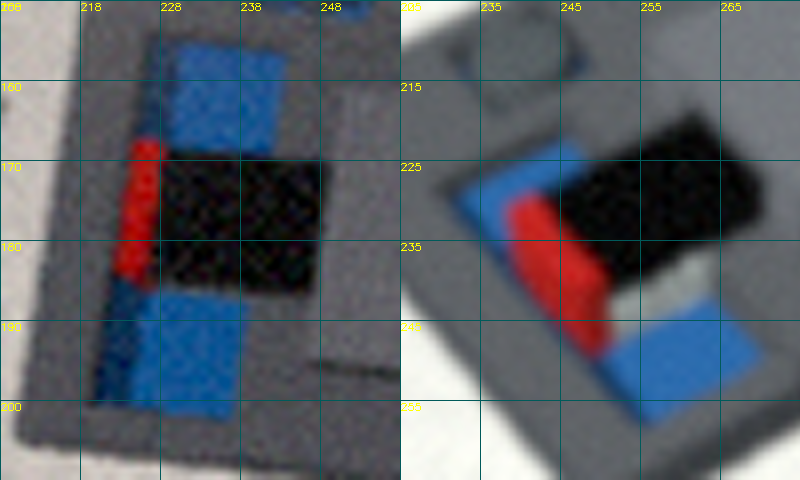

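Run:
```python
from h import *
np.set_printoptions(precision=4,suppress=True)
t,s=imgs()
print("seam",tri(t,(228.2,168.2),s,(242.7,228.7)),tri(t,(226.6,185.8),s,(251,239.2)))
print("outer",tri(t,(224.7,167),s,(238.3,230.0)),tri(t,(222,184.2),s,(246,243)))
for nm,uv in (("redTL",(224.7,167)),("redBL",(222,184.2)),("seamT",(228.2,168.2)),("seamB",(226.6,185.8)),("finlipT",(248.6,169)),("finlipB",(246.5,186.3))): print(nm,onz(t,uv,.042))
for nm,uv in (("blueT-right-top",(242.8,156.5)),("blueB-right-bot",(236.5,202)),("blueB-right-top",(238.5,187)),("leftbot",(219.5,200.3)),("lefttop",(226,154.5))): print(nm,onz(t,uv,.010),onz(t,uv,.032))
print("side floor pts")
for nm,uv in (("right",(269.5,248.5)),("bot",(255.5,257.3)),("modbot right",(251,246.5))): print(nm,onz(s,uv,.010))
# pad
P=[(433.88,164.12),(381.62,169.12),(385.12,201.88),(437.88,196.62)]
S=[(350.88,163.62),(373.38,174.38),(396.38,153.38),(373.88,144.12)]
W=[onz(t,p,.028) for p in P];print("pad top",W,np.mean(W,0))
WS=[onz(s,p,.028) for p in S];print("pad side",WS,np.mean(WS,0))
print(tri(t,np.mean(P,0),s,np.mean(S,0)))
e=(W[1]-W[0]+W[2]-W[3]);print("padyaw long",np.degrees(np.arctan2(e[1],e[0])),np.linalg.norm(e)/2); e=W[0]-W[3]+W[1]-W[2];print(np.degrees(np.arctan2(e[1],e[0])),np.linalg.norm(e)/2)
```

```text
seam (array([0.5757, 0.2483, 0.0414]), np.float64(0.0038357227878978817)) (array([0.5315, 0.2543, 0.0404]), np.float64(0.0024785257322869725))
outer (array([0.5798, 0.2581, 0.041 ]), np.float64(0.0024282647561752815)) (array([0.5368, 0.2674, 0.0333]), np.float64(0.0010909433139150643))
redTL [0.5805 0.2587 0.042 ]
redBL [0.5347 0.2652 0.042 ]
seamT [0.5771 0.2495 0.042 ]
seamB [0.5302 0.2532 0.042 ]
finlipT [0.5738 0.1959 0.042 ]
finlipB [0.5278 0.2013 0.042 ]
blueT-right-top [0.6157 0.2167 0.01  ] [0.6103 0.213  0.032 ]
blueB-right-bot [0.4917 0.2328 0.01  ] [0.4884 0.2288 0.032 ]
blueB-right-top [0.5322 0.2278 0.01  ] [0.5282 0.2239 0.032 ]
leftbot [0.4973 0.2781 0.01  ] [0.4939 0.2733 0.032 ]
lefttop [0.6222 0.2621 0.01  ] [0.6166 0.2577 0.032 ]
side floor pts
right [0.4992 0.2278 0.01  ]
bot [0.5028 0.2697 0.01  ]
modbot right [0.5373 0.2552 0.01  ]
pad top [array([ 0.5794, -0.292 ,  0.028 ]), array([ 0.569 , -0.1542,  0.028 ]), array([ 0.4813, -0.16  ,  0.028 ]), array([ 0.4924, -0.2976,  0.028 ])] [ 0.5305 -0.226   0.028 ]
pad side [array([ 0.5611, -0.1529,  0.028 ]), array([ 0.4806, -0.1598,  0.028 ]), array([ 0.4928, -0.2902,  0.028 ]), array([ 0.5737, -0.2805,  0.028 ])] [ 0.527  -0.2209  0.028 ]
(array([ 0.5318, -0.2273,  0.0204]), np.float64(0.00030153766629687))
padyaw long 94.45230129121136 0.1381459754455381
3.7083301816839236 0.08749179333217845
```

```bash
cat >> h.py <<'E'
from scipy.spatial.transform import Rotation as Ro
CO=np.array([.5523,.2225,.010]); CY=np.radians(-7.1)
def fr(yaw): c,s=np.cos(yaw),np.sin(yaw); return np.array([[c,-s,0],[s,c,0],[0,0,1.]])
def toolR(y,z): y=np.array(y,float);z=np.array(z,float);return np.c_[np.cross(y,z),y,z]
def delta(p,R,o=None,p0=None,R0=None):
    if p0 is None:
        o=o or ctrl.get_obs();p0=np.array(o["tool_pos"]);R0=Ro.from_rotvec(o["tool_rot"]).as_matrix()
    return (R0.T@(np.array(p)-p0)*100).round(2),np.degrees(Ro.from_matrix(R0.T@R).as_rotvec()).round(1)
def log():
    import json
    o=ctrl.get_obs();open("log.txt","a").write(json.dumps({k:np.asarray(o[k]).tolist() for k in("q","tool_pos","tool_rot")})+"\n");return o
E
python3 - <<'E'
from h import *
o=log();F=fr(CY);a=np.radians(30)
t=F@[0,-np.sin(a),-np.cos(a)];R=toolR(F[:,0],t)
tcp=CO+F@[0,.010,.005]
print(tcp,delta(tcp-t*.10,R,o),delta(tcp-t*.10+[0,0,.06],R,o))
E
```

```text
[0.55353601 0.23242332 0.015     ] (array([ 62.65, -64.04,  12.98]), array([-15.1, -27.4, -56.2])) (array([ 62.65, -64.04,   6.98]), array([-15.1, -27.4, -56.2]))
```

>>> play_rows([
  [[-0.45,6,-6,0,0,0,-5],[-0.45,10,-10,0,0,0,-10],[-0.45,14,-14,0,0,0,-20],[-0.45,18,-18,0,0,0,-30],[-0.45,22,-22,0,0,0,-40],[-0.45,26,-26,0,0,0,-50],[-0.45,62.6,-64,7,-15.1,-27.4,-56.2],[-0.45,62.6,-64,7,-15.1,-27.4,-56.2],[-0.45,62.6,-64,7,-15.1,-27.4,-56.2],[-0.45,62.6,-64,7,-15.1,-27.4,-56.2],[-0.45,62.6,-64,7,-15.1,-27.4,-56.2],[-0.45,62.6,-64,7,-15.1,-27.4,-56.2],[-0.45,62.6,-64,7,-15.1,-27.4,-56.2],[-0.45,62.6,-64,7,-15.1,-27.4,-56.2],[-0.45,62.6,-64,7,-15.1,-27.4,-56.2],[-0.45,62.6,-64,7,-15.1,-27.4,-56.2]],
], newtons=60)

```text
t: 2.3
tool_pos: [0.5595, 0.2841, 0.1595]
tool_rot: [2.053, 1.819, -0.551]
contact_force: [0.2, -1.4, 0.3]
opening: 0.0619
```

```bash
cat >> h.py <<'E'
def fk(q,P,ret=False):
    d1,a1,off,L2,a3,L4,Lt,off5=P[:8]
    Ry=lambda a:Ro.from_euler('y',a).as_matrix();Rz=fr
    R=Rz(q[0]);p=np.array([0,0,d1])+R@[a1,off,0]
    R=R@Ry(q[1]);p=p+R@[0,0,L2];e=p
    R=R@Ry(q[2]);p=p+R@[a3,0,L4]
    R=R@Rz(q[3])@Ry(q[4]);w=p;p=p+R@[0,off5,0]
    R=R@Rz(q[5]);p=p+R@[0,0,Lt]
    if ret:return p,R,e,w
    return p,R
def data():
    import json;return [json.loads(l) for l in open("log.txt")]
E
python3 - <<'E'
from h import *
np.set_printoptions(precision=4,suppress=True)
log();D=data()
for d in D:
    _,R=fk(d["q"],[0]*8);Rm=Ro.from_rotvec(d["tool_rot"]).as_matrix()
    print(np.round(d["q"],3));print(R.T@Rm)
im=imgs()
cv2.imwrite("pics/m1.png",np.hstack([cv2.resize(i["color"][110:230,180:330,::-1],(400,320),interpolation=cv2.INTER_CUBIC) for i in im]))
E
```

```text
[-1.248  0.053  1.613  0.     1.476 -0.119]
[[ 0. -1. -0.]
 [ 1.  0.  0.]
 [-0. -0.  1.]]
[ 0.529  0.339  1.473 -0.41   1.659  0.681]
[[ 0. -1. -0.]
 [ 1.  0.  0.]
 [-0. -0.  1.]]
```

View pics/m1.png

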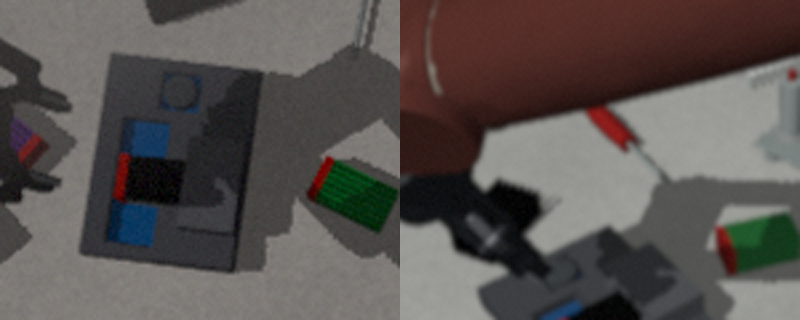

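```bash
cat >> h.py <<'E'
def proj(d,X):
    T=np.linalg.inv(d["T"]);c=T[:3,:3]@np.array(X)+T[:3,3]
    return cv2.projectPoints(np.array([[c[0],-c[1],-c[2]]]),np.zeros(3),np.zeros(3),d["mtx"],np.array(d["D"]))[0].ravel()
E
python3 - <<'E'
from h import *
from scipy.optimize import least_squares
np.set_printoptions(precision=4,suppress=True)
o=ctrl.get_obs();t,s=imgs()
R=Ro.from_rotvec(o["tool_rot"]).as_matrix();p=np.array(o["tool_pos"])
tips=[p-R[:,2]*.006+k*R[:,1]*.033 for k in(-1,1)]
print([proj(t,x) for x in tips],[proj(s,x) for x in tips])
F=fr(CY);a=np.radians(30);tt=F@[0,-np.sin(a),-np.cos(a)];Rg=toolR(F[:,0],tt);tcp=CO+F@[0,.010,.005]
print(delta(tcp,Rg,o),delta(tcp-tt*.03,Rg,o))
D=data()
f=lambda x:np.concatenate([fk(d["q"],[x[0],x[1],x[2],x[3],x[4],x[5],x[6],0])[0]-d["tool_pos"] for d in D]+[1e-4*(x-[.35,0,.07,.5,0,.5,.25])])
r=least_squares(f,[.35,0,.07,.5,0,.5,.25]);print(r.x,r.fun[:6])
E
```

```text
[array([201.0459, 178.1586]), array([204.9693, 151.0596])] [array([234.6769, 210.3579]), array([219.6079, 194.5829])]
(array([ 3.01,  0.04, 15.11]), array([-0.,  0.,  0.])) (array([ 3.01,  0.04, 12.11]), array([-0.,  0.,  0.]))
[ 0.2377 -0.0001  0.0742  0.4261  0.095   0.6099  0.2795] [-0.  0. -0. -0.  0.  0.]
```

>>> play_rows([
  [[-0.45,1.5,0,3,0,0,0],[-0.45,3,0,6,0,0,0],[-0.45,3,0,9,0,0,0],[-0.45,3,0,11,0,0,0],[-0.45,3,0,12.5,0,0,0],[-0.45,3,0,13,0,0,0]],
])

```text
t: 3.25
tool_pos: [0.5544, 0.2412, 0.0339]
tool_rot: [2.057, 1.814, -0.551]
contact_force: [-0.4, 0.7, 0.8]
opening: 0.0618
```

Run:
```python
from h import *
log();im=imgs();
print(ctrl.get_obs()["contact_force"],ctrl.get_obs()["tool_pos"])
cv2.imwrite("pics/m2.png",np.hstack([np.clip(1.5*cv2.resize(i["color"][y:y+60,x:x+70,::-1],(400,343),interpolation=cv2.INTER_CUBIC).astype(float),0,255).astype(np.uint8) for i,x,y in zip(im,(195,145),(210,200))]))
```

```text
[-0.47784377 -0.24749089 -0.04294609] [0.55467574 0.24176639 0.03432197]
```

View pics/m2.png

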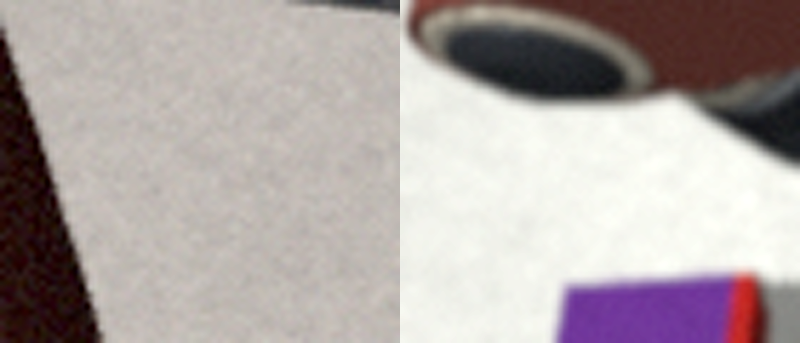

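I had the crop corners wrong, so I'll crop again.

Run:
```python
from h import *
im=imgs();
cv2.imwrite("pics/m3.png",np.hstack([np.clip(1.5*cv2.resize(i["color"][y:y+70,x:x+70,::-1],(400,400),interpolation=cv2.INTER_CUBIC).astype(float),0,255).astype(np.uint8) for i,x,y in zip(im,(195,210),(140,200))]))
```

```text
(no output)
```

View pics/m3.png

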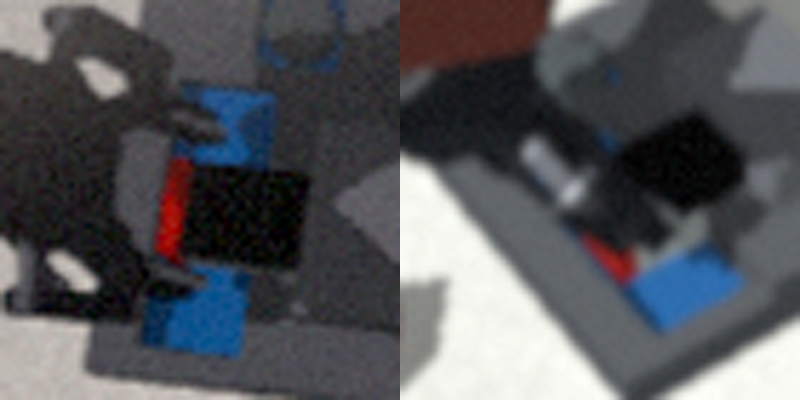

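Run:
```python
from h import *
o=ctrl.get_obs();t,s=imgs()
R=Ro.from_rotvec(o["tool_rot"]).as_matrix();p=np.array(o["tool_pos"])
for k in(-.035,-.031,0,.031,.035):
    x=p-R[:,2]*.006+k*R[:,1];print(k,x.round(4),((proj(t,x)-[195,140]+.5)*400/70).round(1),((proj(s,x)-[210,200]+.5)*400/70).round(1))
F=fr(CY)
for y in(.04,.03,-.028):
  for x in(-.022,.022): X=CO+F@[x,y,.032];print("mod",x,y,((proj(t,X)-[195,140]+.5)*400/70).round(1),((proj(s,X)-[210,200]+.5)*400/70).round(1))
a=t["color"][155:200,215:250];b=s["color"][215:255,232:270]
cv2.imwrite("pics/m4.png",np.hstack([np.clip(2*cv2.resize(i[:,:,::-1],(400,480),interpolation=cv2.INTER_CUBIC).astype(float),0,255).astype(np.uint8) for i in(a,b)]))
```

```text
-0.035 [0.5208 0.2498 0.0402] [191.5 285.4] [264.7 235.1]
-0.031 [0.5248 0.2493 0.0402] [192.7 276.8] [259.5 229.6]
0 [0.5555 0.2454 0.0402] [201.8 210.6] [220.4 187.7]
0.031 [0.5863 0.2415 0.0403] [210.8 144.9] [182.7 147.2]
0.035 [0.5903 0.241  0.0403] [211.9 136.4] [177.9 142. ]
mod -0.022 0.04 [157.9 253.9] [214.3 233.7]
mod 0.022 0.04 [170.9 160.2] [160.  174.5]
mod -0.022 0.03 [179.6 256.1] [234.4 222.6]
mod 0.022 0.03 [192.4 162.4] [179.9 163.9]
mod -0.022 -0.028 [305.5 269. ] [347.6 159.8]
mod 0.022 -0.028 [317.7 175.1] [291.8 104. ]
```

View pics/m4.png

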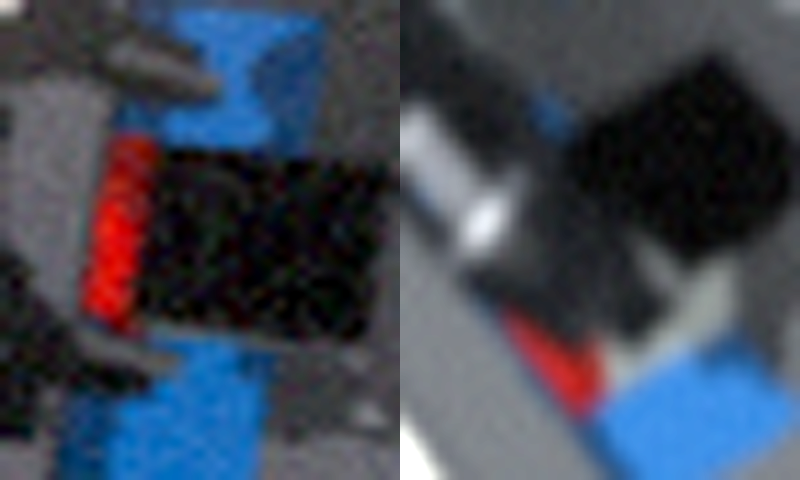

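>>> play_rows([
  [[-0.45,0,-0.25,0.3,0,0,0],[-0.45,0,-0.25,0.9,0,0,0],[-0.45,0,-0.25,1.5,0,0,0],[-0.45,0,-0.25,2.0,0,0,0],[-0.45,0,-0.25,2.0,0,0,0]],
])

```text
t: 4.18
tool_pos: [0.551, 0.2325, 0.017]
tool_rot: [2.057, 1.814, -0.55]
contact_force: [-0.8, 0.8, -0.2]
opening: 0.062
```

No contact. Closing gently.

>>> play_rows([
  [[0.0,0,0,0.05,0,0,0],[0.1,0,0,0.05,0,0,0],[0.3,0,0,0.05,0,0,0],[0.4,0,0,0.05,0,0,0],[0.4,0,0,0.05,0,0,0],[0.4,0,0,0.05,0,0,0]],
], newtons=50)

```text
t: 4.92
tool_pos: [0.5514, 0.2325, 0.0169]
tool_rot: [2.057, 1.814, -0.548]
contact_force: [2.3, 2.4, 2.3]
opening: 0.0433
```

Run:
```python
from h import *
o=log();print(o["contact_force"],o["opening"])
im=imgs();
cv2.imwrite("pics/m5.png",np.hstack([np.clip(1.5*cv2.resize(i["color"][y:y+70,x:x+70,::-1],(400,400),interpolation=cv2.INTER_CUBIC).astype(float),0,255).astype(np.uint8) for i,x,y in zip(im,(195,210),(140,200))]))
```

```text
[2.31918203 2.3595712  2.28637427] 0.04333031230249399
```

View pics/m5.png

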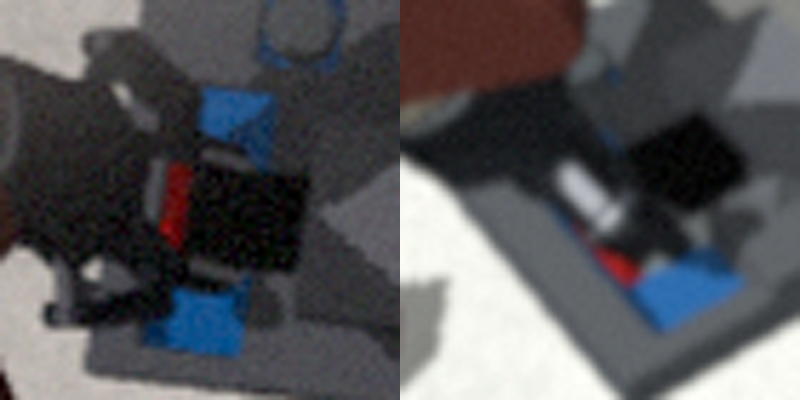

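```bash
cat > sw.py <<'E'
from h import *
o=ctrl.get_obs();p0=np.array(o["tool_pos"]);R0=Ro.from_rotvec(o["tool_rot"]).as_matrix();F=fr(CY)
rel=F.T@(p0-CO);print(rel)
c=rel-[0,-.040,0]
TH=[0,5,10,20,30,45,60,75];PP=[-40,-36.5,-33.5,-28,-23.5,-15,-4,10];LI=[0,.7,1,1.2,1.5,3,8,25]
for th in (3,6,10,14,18,22,26,30,35,40,45,50,55,60,65):
    p=np.interp(th,TH,PP)/1000;l=np.interp(th,TH,LI)/1000
    Q=Ro.from_euler('x',th,degrees=True).as_matrix()
    pos=CO+F@(np.array([0,p,l])+Q@c);R=F@Q@F.T@R0
    d=delta(pos,R,p0=p0,R0=R0);print(th,d[0],d[1])
E
python3 sw.py
```

```text
[-0.00218073  0.00978624  0.00693701]
3 [-0.01  0.   -0.34] [0. 3. 0.]
6 [-0.03  0.   -0.67] [0. 6. 0.]
10 [-0.08  0.   -1.05] [ 0. 10.  0.]
14 [-0.16  0.   -1.4 ] [ 0. 14.  0.]
18 [-0.26  0.   -1.72] [ 0. 18.  0.]
22 [-0.39  0.   -2.01] [ 0. 22.  0.]
26 [-0.55  0.   -2.28] [ 0. 26.  0.]
30 [-0.72  0.   -2.52] [ 0. 30.  0.]
35 [-0.91  0.   -2.86] [ 0.1 35.   0. ]
40 [-1.12  0.01 -3.15] [ 0.1 40.   0. ]
45 [-1.33  0.01 -3.41] [ 0.1 45.   0. ]
50 [-1.53  0.01 -3.77] [ 0.1 50.   0.1]
55 [-1.73  0.01 -4.1 ] [ 0.1 55.   0.1]
60 [-1.94  0.01 -4.38] [ 0.1 60.   0.1]
65 [-2.25  0.01 -5.03] [ 0.1 65.   0.1]
```

>>> play_rows([
  [[0.4,0,0,-0.34,0,3,0],[0.4,-0.03,0,-0.67,0,6,0],[0.4,-0.08,0,-1.05,0,10,0],[0.4,-0.08,0,-1.05,0,10,0]],
], newtons=80)

```text
t: 5.52
tool_pos: [0.5514, 0.2362, 0.0265]
tool_rot: [2.168, 1.908, -0.378]
contact_force: [0.4, 0.5, -2.0]
opening: 0.0428
```

Run:
```python
from h import *
o=log();print(o["contact_force"],o["wrist_torque"],o["opening"])
im=imgs();
cv2.imwrite("pics/m6.png",np.hstack([np.clip(1.5*cv2.resize(i["color"][y:y+70,x:x+70,::-1],(400,400),interpolation=cv2.INTER_CUBIC).astype(float),0,255).astype(np.uint8) for i,x,y in zip(im,(195,210),(140,200))]))
```

```text
[ 0.38698384  0.47205717 -2.03434331] [ 0.29403797 -0.04260762  0.07631691] 0.042777056430458864
```

View pics/m6.png

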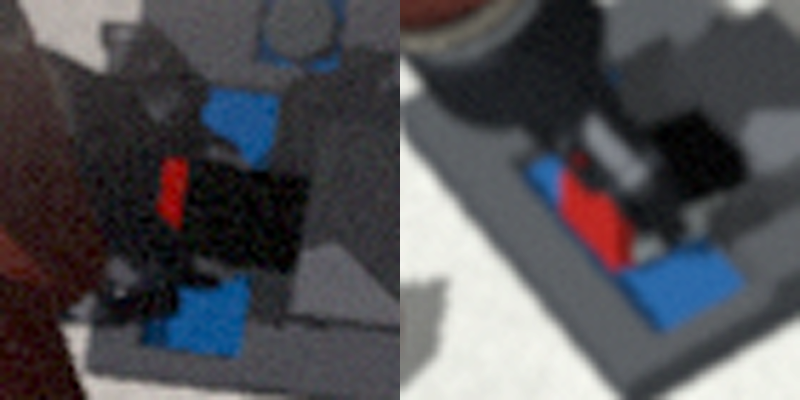

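Run:
```python
from h import *
o=ctrl.get_obs();p0=np.array(o["tool_pos"]);R0=Ro.from_rotvec(o["tool_rot"]).as_matrix();F=fr(CY)
c=np.array([-.0022,.0498,.0069])
TH=[0,5,10,20,30,45,60,75];PP=[-40,-36.5,-33.5,-28,-23.5,-15,-4,10];LI=[0,.7,1,1.2,1.5,3,8,25]
a=np.radians(30);Rg=toolR(F[:,0],F@[0,-np.sin(a),-np.cos(a)])
for th in (10,15,20,25,30,36,42,48,54,60,67,75):
    p=np.interp(th,TH,PP)/1000;l=np.interp(th,TH,LI)/1000
    Q=Ro.from_euler('x',th,degrees=True).as_matrix()
    pos=CO+F@(np.array([0,p,l])+Q@c);R=F@Q@F.T@Rg
    d=delta(pos,R,p0=p0,R0=R0);print(th,d[0],d[1])
```

```text
10 [ 0.03  0.04 -0.06] [ 0.  -0.1 -0.1]
15 [ 0.    0.04 -0.5 ] [ 0.   4.9 -0.1]
20 [-0.06  0.04 -0.91] [ 0.   9.9 -0.1]
25 [-0.19  0.05 -1.28] [ 0.  14.9 -0.1]
30 [-0.34  0.05 -1.62] [ 0.  19.9 -0.1]
36 [-0.5   0.05 -2.05] [ 0.  25.9 -0.1]
42 [-0.69  0.05 -2.43] [ 0.1 31.9 -0.1]
48 [-0.87  0.05 -2.84] [ 0.1 37.9 -0.1]
54 [-1.04  0.05 -3.28] [ 0.1 43.9 -0.1]
60 [-1.22  0.05 -3.67] [ 0.1 49.9 -0.1]
67 [-1.49  0.05 -4.62] [ 0.1 56.9 -0.1]
75 [-1.79  0.05 -5.62] [ 0.1 64.9 -0.1]
```

>>> play_rows([
  [[0.4,0,0,-0.5,0,5,0],[0.4,-0.06,0,-0.9,0,10,0],[0.4,-0.18,0,-1.28,0,15,0],[0.4,-0.33,0,-1.62,0,20,0],[0.4,-0.5,0,-2.05,0,26,0],[0.4,-0.69,0,-2.43,0,32,0],[0.4,-0.87,0,-2.84,0,38,0],[0.4,-0.87,0,-2.84,0,38,0]],
])

```text
t: 6.62
tool_pos: [0.5513, 0.2369, 0.0548]
tool_rot: [-2.188, -1.925, -0.346]
contact_force: [1.4, -0.7, -3.3]
opening: 0.0425
```

Run:
```python
from h import *
o=log();print(o["contact_force"],o["wrist_torque"],o["opening"])
im=imgs();
cv2.imwrite("pics/m7.png",np.hstack([np.clip(1.5*cv2.resize(i["color"][y:y+70,x:x+70,::-1],(400,400),interpolation=cv2.INTER_CUBIC).astype(float),0,255).astype(np.uint8) for i,x,y in zip(im,(195,210),(140,200))]))
```

```text
[ 1.40105243 -0.68775077 -3.32486425] [-0.49984731 -0.2744258  -0.07748234] 0.04253114394367087
```

View pics/m7.png

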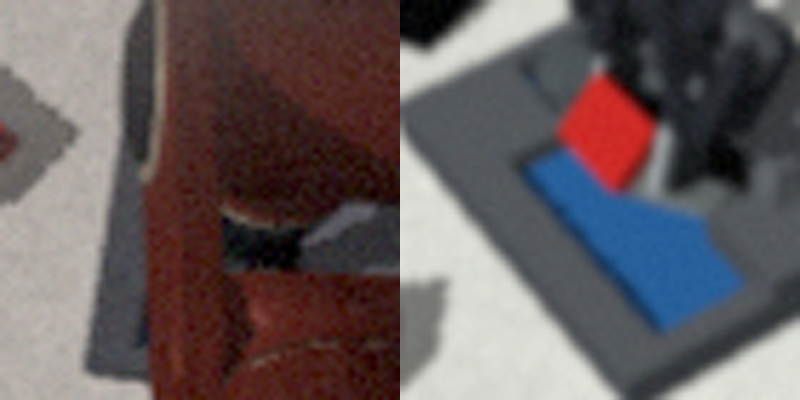

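Run:
```python
from h import *
from scipy.optimize import least_squares
np.set_printoptions(precision=4,suppress=True)
o=ctrl.get_obs();p0=np.array(o["tool_pos"]);R0=Ro.from_rotvec(o["tool_rot"]).as_matrix();F=fr(CY)
c=np.array([-.0022,.0498,.0069])
TH=[0,5,10,20,30,45,60,75,80,84,90];PP=[-40,-36.5,-33.5,-28,-23.5,-14,-2,12,14,16,20];LI=[0,.7,1,1.2,1.5,4,14,40,80,120,160]
a=np.radians(30);Rg=toolR(F[:,0],F@[0,-np.sin(a),-np.cos(a)])
for th in (48,54,60,67,75,80,84,90):
    p=np.interp(th,TH,PP)/1000;l=np.interp(th,TH,LI)/1000
    Q=Ro.from_euler('x',th,degrees=True).as_matrix()
    pos=CO+F@(np.array([0,p,l])+Q@c);R=F@Q@F.T@Rg
    d=delta(pos,R,p0=p0,R0=R0);print(th,d[0],d[1])
D=data();print(len(D))
f=lambda x:np.concatenate([fk(d["q"],x)[0]-d["tool_pos"] for d in D])
r=least_squares(f,[.24,0,.0742,.426,.095,.61,.28,0]);print(r.x,abs(r.fun).max());np.save("P.npy",r.x)
print(o["q"])
```

```text
48 [ 0.22  0.06 -0.2 ] [ 0.1  0.1 -0.1]
54 [ 0.45  0.06 -0.83] [ 0.1  6.1 -0.1]
60 [ 0.65  0.06 -1.42] [ 0.1 12.1 -0.1]
67 [ 1.15  0.06 -2.74] [ 0.1 19.1 -0.1]
75 [ 1.67  0.06 -4.17] [ 0.1 27.1 -0. ]
80 [ 2.69  0.06 -8.08] [ 0.1 32.1 -0. ]
84 [  3.78   0.07 -11.93] [ 0.1 36.1 -0. ]
90 [  4.88   0.07 -15.73] [ 0.1 42.1 -0. ]
6
[ 0.238  -0.      0.0742  0.4264  0.0957  0.6099  0.2795 -0.    ] 4.423572619316474e-12
[0.1425 0.0992 1.9017 0.3432 1.0802 0.1138]
```

>>> play_rows([
  [[0.4,0.45,0,-0.8,0,6,0],[0.4,0.65,0,-1.4,0,12,0],[0.4,1.15,0,-2.7,0,19,0],[0.4,1.67,0,-4.2,0,27,0],[0.4,2.7,0,-8.1,0,32,0],[0.4,3.8,0,-12,0,36,0],[0.4,4.9,0,-15.7,0,42,0],[0.4,4.9,0,-15.7,0,42,0]],
])

```text
t: 7.72
tool_pos: [0.5517, 0.2362, 0.2206]
tool_rot: [-1.7, -1.503, -0.98]
contact_force: [0.3, -0.5, -3.0]
opening: 0.0428
```

Run:
```python
from h import *
o=log();print(o["contact_force"],o["wrist_torque"],o["opening"],np.round(o["q"],3))
im=imgs();
cv2.imwrite("pics/m8.png",np.hstack([np.clip(1.3*i["color"][y:y+250,x:x+300,::-1].astype(float),0,255).astype(np.uint8) for i,x,y in zip(im,(120,60),(120,60))]))
```

```text
[ 0.27966285 -0.52161394 -3.00795511] [-0.77727968  0.09667884 -0.02675793] 0.04282326977145018 [-0.149 -0.052  1.979  1.065  1.413 -0.325]
```

View pics/m8.png

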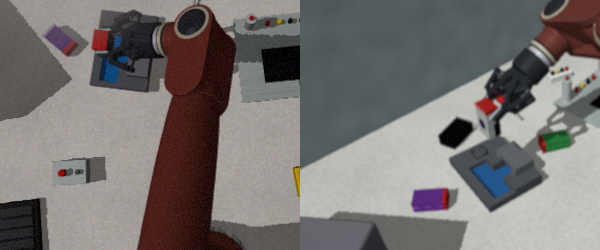

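```bash
cat >> h.py <<'E'
LO=np.array([-3.01,-1.01,.06,-1.02,.09,-3.14]);HI=np.array([3.01,2.22,2.58,4.17,2.62,3.14])
RT=fr(np.pi/2)
def fkt(q,ret=False):
    P=np.load("P.npy");r=fk(q,P,True);return (r[0],r[1]@RT)+((r[2],r[3]) if ret else ())
def ik(p,R,q0,n=12):
    from scipy.optimize import least_squares
    best=None;rng=np.random.default_rng(0)
    for i in range(n):
        s=np.array(q0,float) if i==0 else np.clip(np.array(q0)+rng.normal(0,.7,6),LO+.01,HI-.01)
        def f(q):
            a,b=fkt(q);return np.r_[(a-p)*5,Ro.from_matrix(b.T@R).as_rotvec()]
        r=least_squares(f,np.clip(s,LO+.01,HI-.01),bounds=(LO,HI))
        if r.cost<1e-8 and (best is None or np.abs(r.x-q0).max()<np.abs(best-q0).max()): best=r.x
        if best is not None and i==0:break
    return best
PAD=np.array([.530,-.2255,.028]);PY=np.radians(4.1)
E
python3 - <<'E'
from h import *
np.set_printoptions(precision=3,suppress=True)
q=ctrl.get_obs()["q"]
for yaw in(-40,-20,0,20,40):
    G=fr(PY+np.radians(yaw));h=G[:,1]
    a=np.radians(30);t1=np.cos(a)*h-np.sin(a)*np.array([0,0,1]);R1=toolR(G[:,0],t1)
    # module axes: x=G0, y=up, z=-h ; stand on pad centre. TCP in module frame rel. to centre: (-.002,.0098,-.0091)
    c=PAD+[0,0,.040]; tcp1=c+np.array([0,0,.0098])-h*(-.0091)
    q1=ik(tcp1,R1,q); w1=fkt(q1,True)[3] if q1 is not None else None
    b=np.radians(45);h2=-h
    t2=np.cos(b)*h2-np.sin(b)*np.array([0,0,1]);
    for sg in(1,-1):
        R2=toolR(sg*G[:,0],t2)
        tcp2=c+t2*.022
        q2=ik(tcp2,R2,q)
        # final: module y ->h2, z down ; same relation: rotate about x
        A=np.c_[G[:,0],[0,0,1],-h];B=np.c_[-G[:,0],h2,[0,0,-1]]  # module frames check
        Rot=B@np.c_[A].T
        B=np.c_[np.cross(h2,[0,0,-1]),h2,[0,0,-1.]]
        Rot=B@A.T
        Rf=Rot@R2;tf=PAD+[0,0,.016]+Rot@(tcp2-c)
        q3=ik(tf,Rf,q2 if q2 is not None else q)
        print(yaw,sg,q1,w1,"|",q2,None if q2 is None else fkt(q2,True)[3],"|",q3, np.linalg.det(Rot))
E
```

```text
-40 1 [-0.941  0.291  1.892  0.971  1.503 -0.676] [ 0.393 -0.414  0.218] | [-0.238  0.372  1.717 -0.719  1.453  0.628] [ 0.637 -0.078  0.25 ] | [-0.854  0.262  1.91   0.797  1.299 -0.584] 1.0
-40 -1 [-0.941  0.291  1.892  0.971  1.503 -0.676] [ 0.393 -0.414  0.218] | [-0.238  0.372  1.717 -0.719  1.453 -2.514] [ 0.637 -0.078  0.25 ] | None 1.0
-20 1 [-0.882  0.434  1.701  0.804  1.72  -0.792] [ 0.466 -0.45   0.218] | [-0.214  0.255  1.866 -0.845  1.233  0.447] [ 0.58 -0.05  0.25] | [-0.814  0.379  1.759  0.655  1.496 -0.757] 0.9999999999999999
-20 -1 [-0.882  0.434  1.701  0.804  1.72  -0.792] [ 0.466 -0.45   0.218] | [-0.214  0.255  1.866 -0.845  1.233 -2.695] [ 0.58 -0.05  0.25] | None 0.9999999999999999
0 1 [-0.801  0.555  1.529  0.631  1.91  -0.935] [ 0.547 -0.458  0.218] | [-0.228  0.124  2.019 -0.952  0.978  0.253] [ 0.517 -0.044  0.25 ] | [-0.753  0.479  1.621  0.503  1.662 -0.941] 0.9999999999999999
0 -1 [-0.801  0.555  1.529  0.631  1.91  -0.935] [ 0.547 -0.458  0.218] | [-0.228  0.124  2.019 -0.952  0.978 -2.888] [ 0.517 -0.044  0.25 ] | None 0.9999999999999999
20 1 [-0.709  0.65   1.387  0.434  2.065 -1.122] [ 0.625 -0.438  0.218] | [-0.292 -0.01   2.161 -1.007  0.686  0.002] [ 0.456 -0.059  0.25 ] | [-0.678  0.556  1.51   0.336  1.791 -1.149] 0.9999999999999998
20 -1 [-0.709  0.65   1.387  0.434  2.065 -1.122] [ 0.625 -0.438  0.218] | [-0.292 -0.01   2.161 -1.007  0.686 -3.14 ] [ 0.456 -0.059  0.25 ] | None 0.9999999999999998
40 1 [-0.61   0.713  1.291  0.201  2.167 -1.36 ] [ 0.692 -0.393  0.218] | [-0.411 -0.125  2.268 -0.843  0.369 -0.48 ] [ 0.403 -0.095  0.25 ] | [-0.597  0.607  1.434  0.151  1.871 -1.38 ] 0.9999999999999999
40 -1 [-0.61   0.713  1.291  0.201  2.167 -1.36 ] [ 0.692 -0.393  0.218] | [-0.411 -0.125  2.268 -0.843  0.369  2.662] [ 0.403 -0.095  0.25 ] | [-0.597  0.607  1.434  0.151  1.871  1.761] 0.9999999999999999
```

```bash
cat >> h.py <<'E'
YS=PY+np.radians(-15)
def stand():
    G=fr(YS);h=G[:,1];a=np.radians(30);Z=np.array([0,0,1.])
    t1=np.cos(a)*h-np.sin(a)*Z;R1=toolR(G[:,0],t1);c=PAD+[0,0,.040]
    tcp1=c+G[:,0]*-.0022+Z*.0098+h*.0091
    return tcp1,R1,t1,c,G
E
python3 - <<'E'
from h import *
p,R,*_=stand();o=ctrl.get_obs();Rm=Ro.from_rotvec(o["tool_rot"]).as_matrix()
print(p,delta(p+[0,0,.10],R),delta(p+[0,0,.04],R),delta(p,R))
# tool tilt now
print(np.degrees(np.arcsin(-Rm[2,2])),Rm[2,1],"yaw",np.degrees(np.arctan2(Rm[1,1],Rm[0,1])))
E
```

```text
[ 0.52956046 -0.21614817  0.0778    ] (array([-26.24,   3.52, -37.02]), array([-3.3,  0.3,  1.9])) (array([-31.42,   3.53, -34.  ]), array([-3.3,  0.3,  1.9])) (array([-34.88,   3.53, -31.98]), array([-3.3,  0.3,  1.9]))
30.253314613034906 -0.0012247995851322746 yaw -7.080218033376434
```

>>> play_rows([
  [[0.4,-1,0.1,-1.4,0,0,0],[0.4,-3,0.4,-4.2,-0.4,0,0.2],[0.4,-6,0.8,-8.5,-0.8,0,0.5],[0.4,-9.3,1.2,-13,-1.2,0,0.7],[0.4,-12.7,1.7,-18,-1.6,0.1,0.9],[0.4,-16,2.1,-22.7,-2,0.2,1.1],[0.4,-19.3,2.6,-27.3,-2.4,0.2,1.4],[0.4,-22,3,-31.2,-2.8,0.3,1.6],[0.4,-24.3,3.3,-34.3,-3,0.3,1.8],[0.4,-25.6,3.5,-36.2,-3.3,0.3,1.9],[0.4,-26.2,3.5,-37,-3.3,0.3,1.9],[0.4,-26.2,3.5,-37,-3.3,0.3,1.9]],
])

```text
t: 9.32
tool_pos: [0.5293, -0.2155, 0.1777]
tool_rot: [-1.755, -1.449, -1.013]
contact_force: [0.8, -0.4, -2.4]
opening: 0.0431
```

Run:
```python
from h import *
o=log();print(o["contact_force"],o["opening"],np.round(o["q"],3));p,R,*_=stand();print(delta(p,R))
im=imgs();
cv2.imwrite("pics/m9.png",np.hstack([np.clip(1.3*cv2.resize(i["color"][y:y+100,x:x+130,::-1],(400,308),interpolation=cv2.INTER_CUBIC).astype(float),0,255).astype(np.uint8) for i,x,y in zip(im,(345,310),(120,95))]))
```

```text
[ 0.82342104 -0.40752806 -2.37718252] 0.043058913153246565 [-0.865  0.32   1.65   0.789  1.881 -0.714]
(array([-8.69,  0.06,  4.93]), array([-0.1, -0.1, -0.1]))
```

View pics/m9.png

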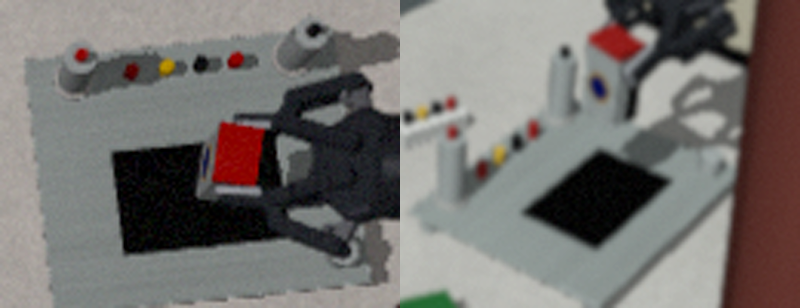

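Run:
```python
from h import *
np.set_printoptions(precision=1,suppress=True)
o=ctrl.get_obs();p,R,t1,c,G=stand();dp=np.array(o["tool_pos"])-p
t,s=imgs();C=c+dp;M=np.c_[G[:,0],[0,0,1],-G[:,1]]
for n,d,(x0,y0,w,h) in(("t",t,(405,150,40,50)),("s",s,(365,95,40,50))):
    k=10
    a=np.clip(1.5*cv2.resize(d["color"][y0:y0+h,x0:x0+w,::-1],None,fx=k,fy=k,interpolation=cv2.INTER_CUBIC).astype(float),0,255).astype(np.uint8)
    for x in(-22,22):
      for y in(-40,40):
        for z in(-16,16):
          q=(proj(d,C+M@(np.array([x,y,z])/1000))-[x0,y0]+.5)*k
          cv2.circle(a,tuple(q.astype(int)),4,(0,255,0) if z<0 else (0,255,255),-1)
    q=(proj(d,C+M@np.array([0,0,-.016]))-[x0,y0]+.5)*k;cv2.circle(a,tuple(q.astype(int)),4,(255,0,255),-1)
    cv2.imwrite(f"pics/{n}.png",a)
cv2.imwrite("pics/m10.png",np.hstack([cv2.imread("pics/t.png"),cv2.imread("pics/s.png")]))
```

```text
(no output)
```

View pics/m10.png

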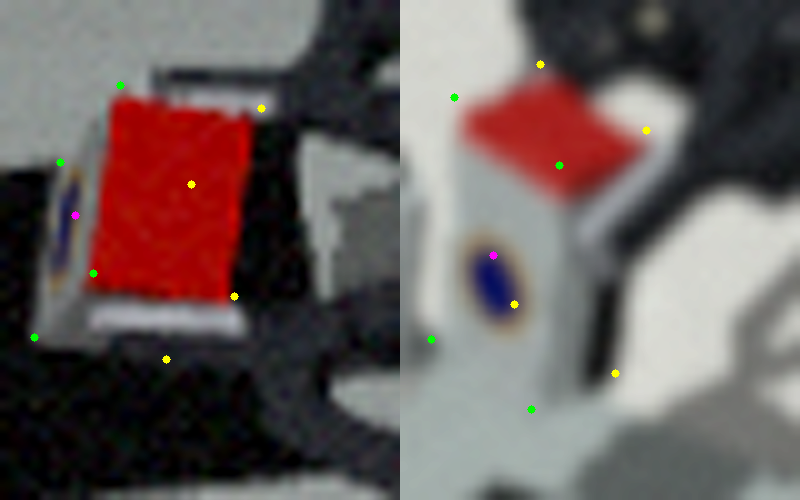

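Run:
```python
from h import *
np.set_printoptions(precision=4,suppress=True)
o=ctrl.get_obs();p,R,t1,c,G=stand();dp=np.array(o["tool_pos"])-p
t,s=imgs();C=c+dp
P=lambda u,v:(405+u/10-.5,150+v/10-.5);Q=lambda u,v:(365+(u-400)/10-.5,95+v/10-.5)
for nm,a,b,e in(("topc",P(170.5,202),Q(555,137.5),C+[0,0,.04]),("win",P(66,228),Q(493,290),C+G[:,1]*.016),
  ("tl",P(113,95),Q(550,78),0),("TR",P(253,120),Q(645,150),0),("BL",P(88,290),Q(460,125),0),("BR",P(228,303),Q(565,202),0)):
    print(nm,tri(t,a,s,b),e)
```

```text
topc (array([ 0.5281, -0.224 ,  0.2016]), np.float64(0.0013167240605485814)) [ 0.5299 -0.2239  0.2084]
win (array([ 0.5319, -0.208 ,  0.1573]), np.float64(0.0006336798738633681)) [ 0.5329 -0.2082  0.1684]
tl (array([ 0.5385, -0.2137,  0.223 ]), np.float64(0.023890853566021192)) 0
TR (array([ 0.5368, -0.255 ,  0.1843]), np.float64(0.03270261451853225)) 0
BL (array([ 0.518 , -0.1921,  0.2206]), np.float64(0.030932291574629175)) 0
BR (array([ 0.5175, -0.2353,  0.1786]), np.float64(0.019253257257818165)) 0
```

>>> play_rows([
  [[0.4,-1.3,0,0.75,0,0,0],[0.4,-3.5,0,2,0,0,0],[0.4,-5.2,0,3,0,0,0],[0.4,-6.5,0,3.75,0,0,0],[0.4,-7.36,0,4.2,0,0,0],[0.4,-7.7,0,4.4,0,0,0],[0.4,-7.97,0,4.55,0,0,0],[0.4,-8.1,0,4.65,0,0,0],[0.4,-8.1,0,4.65,0,0,0]],
])

```text
t: 10.75
tool_pos: [0.5295, -0.2151, 0.0851]
tool_rot: [-1.755, -1.451, -1.013]
contact_force: [-0.1, -0.0, -2.3]
opening: 0.043
```

>>> play_rows([
  [[0.4,-0.17,0,0.1,0,0,0],[0.4,-0.35,0,0.2,0,0,0],[0.4,-0.48,0,0.28,0,0,0],[0.4,-0.48,0,0.28,0,0,0]],
])

```text
t: 11.25
tool_pos: [0.5294, -0.215, 0.0794]
tool_rot: [-1.755, -1.451, -1.013]
contact_force: [0.8, 0.6, -2.3]
opening: 0.0428
```

>>> play_rows([
  [[0.4,-0.06,0,0.04,0,0,0],[0.4,-0.13,0,0.07,0,0,0],[0.4,-0.18,0,0.1,0,0,0],[0.4,-0.18,0,0.1,0,0,0]],
])

```text
t: 11.75
tool_pos: [0.5294, -0.215, 0.0785]
tool_rot: [-1.753, -1.451, -1.014]
contact_force: [-2.9, -0.4, 4.5]
opening: 0.0426
```

Run:
```python
from h import *
im=imgs();print(ctrl.get_obs()["contact_force"],ctrl.get_obs()["wrist_torque"])
cv2.imwrite("pics/m11.png",np.hstack([np.clip(1.5*cv2.resize(i["color"][y:y+55,x:x+55,::-1],(400,400),interpolation=cv2.INTER_CUBIC).astype(float),0,255).astype(np.uint8) for i,x,y in zip(im,(390,345),(155,120))]))
```

```text
[-2.17072158  0.23339223  6.25936134] [0.43276312 0.44248133 0.23491748]
```

View pics/m11.png

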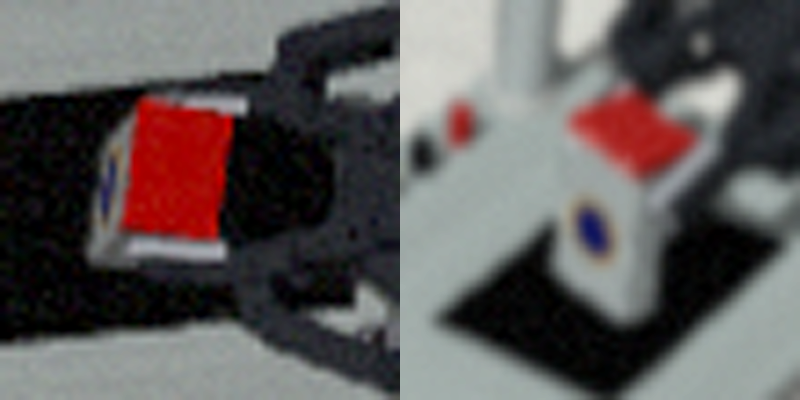

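>>> play_rows([
  [[0.1,0,0,0,0,0,0],[0.0,0,0,0,0,0,0],[-0.2,0,0,0,0,0,0],[-0.45,0,0,0,0,0,0],[-0.45,0,0,0,0,0,0],[-0.45,0,0,0,0,0,0]],
])

```text
t: 12.6
tool_pos: [0.5295, -0.2151, 0.0784]
tool_rot: [-1.753, -1.451, -1.014]
contact_force: [0.1, -1.1, 0.4]
opening: 0.062
```

>>> play_rows([
  [[-0.45,0,0,-1,0,0,0],[-0.45,0,0,-3,0,0,0],[-0.45,0,0,-6,0,0,0],[-0.45,0,0,-10,0,0,0],[-0.45,5,0,-14,0,0,0],[-0.45,10,0,-15,0,0,0],[-0.45,15,0,-15,0,0,0],[-0.45,15,0,-15,0,0,0]],
])

```text
t: 13.6
tool_pos: [0.5201, -0.2705, 0.2889]
tool_rot: [-1.756, -1.462, -1.016]
contact_force: [0.7, -0.5, 0.5]
opening: 0.0618
```

Run:
```python
from h import *
im=imgs();o=log();print(o["tool_pos"],o["contact_force"],np.round(o["q"],3))
cv2.imwrite("pics/m12.png",np.hstack([np.clip(1.5*cv2.resize(i["color"][y:y+55,x:x+55,::-1],(400,400),interpolation=cv2.INTER_CUBIC).astype(float),0,255).astype(np.uint8) for i,x,y in zip(im,(390,345),(155,120))]))
```

```text
[ 0.519005   -0.2702691   0.28399952] [-0.4885248   0.41446483 -0.53565732] [-0.928  0.274  1.514  0.807  2.051 -0.621]
```

View pics/m12.png

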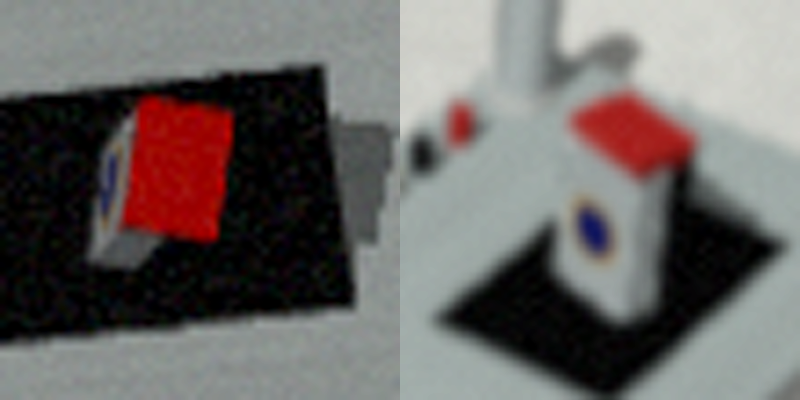

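The module stands on the pad, red end up and window facing +y. Next I'll measure its pose from the red top in the top view at z = 0.108.

Run:
```python
from h import *
np.set_printoptions(precision=4,suppress=True)
t,s=imgs()
im=cv2.resize(t["color"],None,fx=8,fy=8,interpolation=cv2.INTER_CUBIC).astype(int)
m=(im[...,0]>85)&(im[...,1]<50);m[:1240]=0;m[1600:]=0;m[:,:3200]=0;m[:,3400:]=0
k=max(cnts(m,500),key=cv2.contourArea);b=(cv2.boxPoints(cv2.minAreaRect(k))+.5)/8-.5
W=np.array([onz(t,x,.108) for x in b]);print(W,W.mean(0))
for i in range(4):
    e=W[(i+1)%4]-W[i];print(np.linalg.norm(e),np.degrees(np.arctan2(e[1],e[0])))
# side
im=cv2.resize(s["color"],None,fx=8,fy=8,interpolation=cv2.INTER_CUBIC).astype(int)
m=(im[...,0]>110)&(im[...,1]<70);m[:8*128]=0;m[8*150:]=0;m[:,:8*365]=0;m[:,8*395:]=0
k=max(cnts(m,500),key=cv2.contourArea);M=cv2.moments(k);cs=((M["m10"]/M["m00"]+.5)/8-.5,(M["m01"]/M["m00"]+.5)/8-.5)
print(tri(t,b.mean(0),s,cs),onz(s,cs,.108),fr(YS)[:,0],fr(YS)[:,1],np.degrees(YS))
```

```text
[[ 0.5092 -0.2029  0.108 ]
 [ 0.5536 -0.2115  0.108 ]
 [ 0.5479 -0.2435  0.108 ]
 [ 0.5036 -0.2347  0.108 ]] [ 0.5286 -0.2231  0.108 ]
0.04525465486975569 -11.00820529387797
0.03246067088636877 -100.1560183709564
0.04518814289739253 168.76620178613592
0.03228383922619653 79.9673287770418
(array([ 0.5336, -0.222 ,  0.1017]), np.float64(0.00897816687752163)) [ 0.5323 -0.2123  0.108 ] [ 0.982  -0.1891  0.    ] [0.1891 0.982  0.    ] -10.899999999999999
```

```bash
cat >> h.py <<'E'
CM=np.array([.528,-.2238,.068])
def g2(u=.003,v=.009,b=45):
    G=fr(YS);h=G[:,1];Z=np.array([0,0,1.]);b=np.radians(b)
    t2=-np.cos(b)*h-np.sin(b)*Z;R2=toolR(G[:,0],t2)
    return CM+v*h+u*Z+.0223*t2,R2,t2,G
E
python3 - <<'E'
from h import *
np.set_printoptions(precision=3,suppress=True)
p,R2,t2,G=g2();o=ctrl.get_obs();q=np.array(o["q"])
pre=p-t2*.12
print(p,pre)
p0=np.array(o["tool_pos"]);R0=Ro.from_rotvec(o["tool_rot"]).as_matrix()
from scipy.spatial.transform import Slerp
mid=np.array([.53,-.20,.30]);Rm=toolR(G[:,0],[0,0,-1])
print("mid",delta(mid,Rm),"pre",delta(pre,R2))
K=[(p0,R0),(mid,Rm),(pre,R2),(p,R2)]
for i in range(3):
    S=Slerp([0,1],Ro.from_matrix([K[i][1],K[i+1][1]]))
    for f in np.linspace(0,1,5):
        x=ik(K[i][0]*(1-f)+K[i+1][0]*f,S(f).as_matrix(),q)
        if x is None: print("none");continue
        q=x;print(i,f,q,fkt(q,True)[3],fkt(q,True)[2])
E
```

```text
[ 0.527 -0.23   0.055] [ 0.543 -0.147  0.14 ]
mid (array([ 5.08, -0.2 ,  5.24]), array([ -0.1, -60.2,   0. ])) pre (array([-6.09,  0.09, 17.91]), array([  -0.1, -105.2,    0.1]))
0 0.0 [-0.928  0.276  1.515  0.807  2.051 -0.62 ] [ 0.473 -0.508  0.421] [ 0.129 -0.049  0.648]
0 0.25 [-0.858  0.149  1.555  0.632  1.92  -0.595] [ 0.485 -0.447  0.484] [0.098 0.001 0.66 ]
0 0.5 [-0.762  0.034  1.596  0.446  1.794 -0.534] [ 0.498 -0.373  0.533] [0.062 0.044 0.664]
0 0.75 [-0.638 -0.059  1.634  0.237  1.68  -0.436] [ 0.514 -0.289  0.565] [0.024 0.074 0.664]
0 1.0 [-0.492 -0.118  1.666  0.     1.593 -0.302] [ 0.53  -0.2    0.579] [-0.009  0.089  0.661]
1 0.0 [-0.492 -0.118  1.666  0.     1.593 -0.302] [ 0.53  -0.2    0.579] [-0.009  0.089  0.661]
1 0.25 [-0.373 -0.116  1.739 -0.194  1.484 -0.17 ] [ 0.544 -0.133  0.534] [-0.019  0.087  0.662]
1 0.5 [-0.255 -0.078  1.797 -0.397  1.409 -0.003] [ 0.557 -0.069  0.478] [-0.013  0.08   0.663]
1 0.75 [-0.145  0.001  1.834 -0.601  1.376  0.187] [ 0.569 -0.008  0.412] [0.011 0.073 0.664]
1 1.0 [-0.047  0.121  1.846 -0.792  1.39   0.381] [0.58  0.047 0.338] [0.055 0.072 0.661]
2 0.0 [-0.047  0.121  1.846 -0.792  1.39   0.381] [0.58  0.047 0.338] [0.055 0.072 0.661]
2 0.25 [-0.084  0.139  1.867 -0.807  1.339  0.386] [0.576 0.026 0.317] [0.065 0.069 0.66 ]
2 0.5 [-0.121  0.161  1.884 -0.825  1.288  0.392] [0.572 0.005 0.295] [0.077 0.065 0.659]
2 0.75 [-0.158  0.187  1.897 -0.845  1.237  0.399] [ 0.568 -0.016  0.274] [0.09  0.061 0.657]
2 1.0 [-0.196  0.216  1.907 -0.867  1.187  0.408] [ 0.564 -0.036  0.253] [0.104 0.055 0.654]
```

>>> play_rows([
  [[-0.45,0.8,0,0.9,0,-10,0],[-0.45,1.7,0,1.8,0,-20,0],[-0.45,2.5,-0.1,2.6,0,-30,0],[-0.45,3.4,-0.1,3.5,0,-40,0],[-0.45,4.2,-0.2,4.4,0,-50,0],[-0.45,5,-0.2,5.2,0,-60,0],[-0.45,2.5,-0.1,8,0,-70,0],[-0.45,0,0,11,0,-80,0],[-0.45,-2.5,0,13.8,0,-90,0],[-0.45,-5,0,16.5,0,-100,0],[-0.45,-6.1,0.1,17.9,0,-105.2,0],[-0.45,-6.1,0.1,17.9,0,-105.2,0],[-0.45,-6.1,0.1,17.9,0,-105.2,0],[-0.45,-6.1,0.1,17.9,0,-105.2,0]],
])

```text
t: 15.55
tool_pos: [0.5437, -0.1484, 0.142]
tool_rot: [1.947, 1.606, -0.805]
contact_force: [0.4, 0.1, -0.3]
opening: 0.0625
```

Run:
```python
from h import *
im=imgs();o=log();print(o["tool_pos"],o["contact_force"],np.round(o["q"],3))
p,R2,t2,G=g2();print(delta(p,R2),delta(p-.03*t2,R2))
cv2.imwrite("pics/m13.png",np.hstack([np.clip(1.5*cv2.resize(i["color"][y:y+80,x:x+100,::-1],(400,320),interpolation=cv2.INTER_CUBIC).astype(float),0,255).astype(np.uint8) for i,x,y in zip(im,(345,325),(140,100))]))
```

```text
[ 0.54345707 -0.1482064   0.14178329] [-0.34788002 -1.19978348  0.33981452] [-0.049  0.12   1.844 -0.792  1.391  0.378]
(array([ 0.18, -0.09, 12.05]), array([ 0. , -0. , -0.1])) (array([ 0.18, -0.09,  9.05]), array([ 0. , -0. , -0.1]))
```

View pics/m13.png

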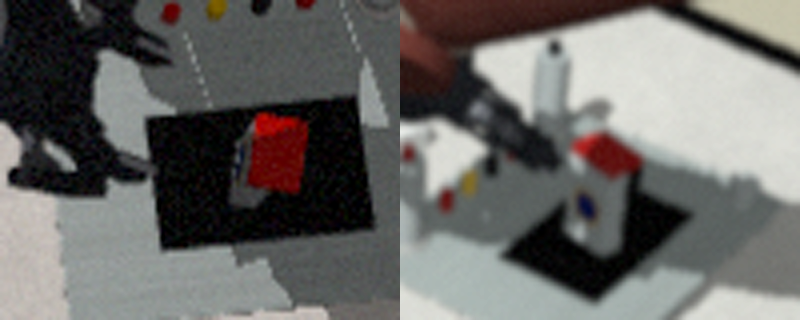

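>>> play_rows([
  [[-0.45,0.1,-0.05,2,0,0,0],[-0.45,0.18,-0.1,5,0,0,0],[-0.45,0.18,-0.1,7.5,0,0,0],[-0.45,0.18,-0.1,8.5,0,0,0],[-0.45,0.18,-0.1,8.5,0,0,0]],
])

```text
t: 16.27
tool_pos: [0.5306, -0.2064, 0.0797]
tool_rot: [1.948, 1.606, -0.807]
contact_force: [0.3, -1.4, -0.4]
opening: 0.0617
```

Run:
```python
from h import *
im=imgs();o=log();print(o["tool_pos"],o["contact_force"])
p,R2,t2,G=g2();print(delta(p,R2))
pt=np.array(o["tool_pos"])-.006*t2
print([((proj(im[0],pt+k*G[:,0]-.0*t2)-[385,150]+.5)*8).round() for k in(-.035,-.031,.031,.035)])
cv2.imwrite("pics/m14.png",np.hstack([np.clip(1.5*cv2.resize(i["color"][y:y+60,x:x+50,::-1],(400,480),interpolation=cv2.INTER_CUBIC).astype(float),0,255).astype(np.uint8) for i,x,y in zip(im,(385,350),(150,115))]))
```

```text
[ 0.53188447 -0.20583158  0.08103658] [ 0.87551468 -0.18370914  0.20091259]
(array([ 0.05, -0.05,  3.6 ]), array([ 0.1, -0. , -0.1]))
[array([137., 336.]), array([139., 324.]), array([168., 133.]), array([170., 121.])]
```

View pics/m14.png

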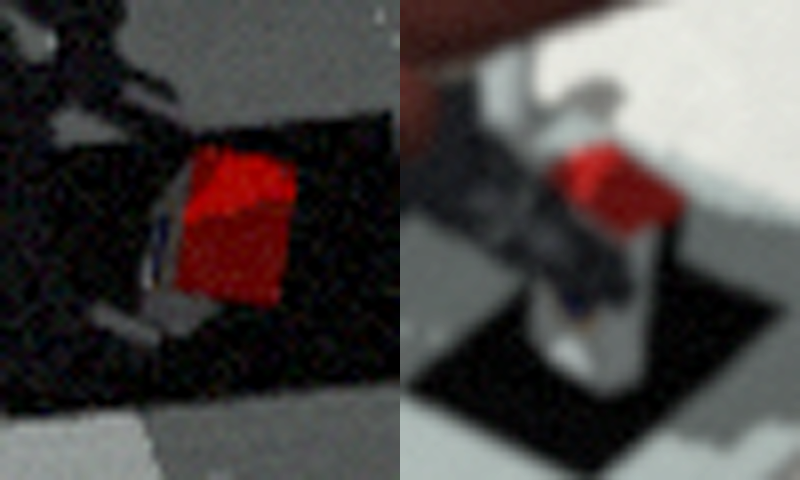

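>>> play_rows([
  [[-0.45,0.05,-0.05,1.2,0,0,0],[-0.45,0.05,-0.05,2.4,0,0,0],[-0.45,0.05,-0.05,3.2,0,0,0],[-0.45,0.05,-0.05,3.6,0,0,0],[-0.45,0.05,-0.05,3.6,0,0,0]],
])

```text
t: 17.0
tool_pos: [0.5264, -0.2306, 0.0549]
tool_rot: [1.947, 1.605, -0.805]
contact_force: [-0.2, 0.4, 0.2]
opening: 0.0617
```

>>> play_rows([
  [[0.0,0,0,0,0,0,0],[0.1,0,0,0,0,0,0],[0.3,0,0,0,0,0,0],[0.4,0,0,0,0,0,0],[0.4,0,0,0,0,0,0],[0.4,0,0,0,0,0,0]],
], newtons=60)

```text
t: 17.75
tool_pos: [0.5269, -0.2305, 0.0553]
tool_rot: [1.946, 1.605, -0.803]
contact_force: [1.7, 2.9, 1.8]
opening: 0.0432
```

Run:
```python
from h import *
im=imgs();o=log();print(o["tool_pos"],o["contact_force"],o["opening"])
p,R2,t2,G=g2();print(delta(p,R2))
cv2.imwrite("pics/m15.png",np.hstack([np.clip(1.8*cv2.resize(i["color"][y:y+60,x:x+50,::-1],(400,480),interpolation=cv2.INTER_CUBIC).astype(float),0,255).astype(np.uint8) for i,x,y in zip(im,(385,350),(150,115))]))
```

```text
[ 0.52693735 -0.23051234  0.05527173] [2.47980934 1.32685142 2.28126155] 0.043192622457265364
(array([ 0.  , -0.02,  0.  ]), array([ 0.1, -0. , -0.1]))
```

View pics/m15.png

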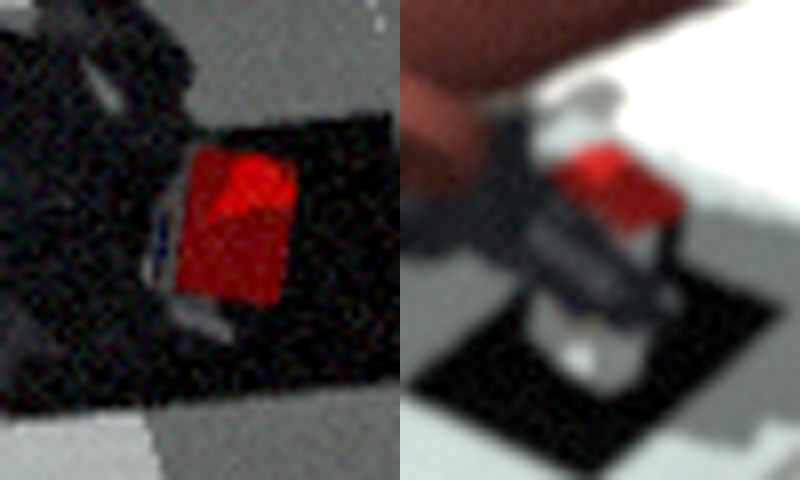

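```bash
cat >> h.py <<'E'
PADR=np.array([.530,-.2265,.028])
def lay(o,hgt,p0=None,R0=None):
    # target of tool so that module (held as in g2) lies window up at pad centre, hgt above pad
    p,R2,t2,G=g2();h=G[:,1]
    A=np.c_[G[:,0],[0,0,1.],-h];cm=R2.T@(CM-p);Am=R2.T@A   # module in tool
    y=-fr(PY)[:,1];B=np.c_[np.cross(y,[0,0,-1]),y,[0,0,-1.]]
    R=B@Am.T;pos=PADR+[0,0,.016+hgt]-R@cm
    return pos,R
E
python3 - <<'E'
from h import *
np.set_printoptions(precision=3,suppress=True)
from scipy.spatial.transform import Slerp
o=ctrl.get_obs();q=np.array(o["q"]);p0=np.array(o["tool_pos"]);R0=Ro.from_rotvec(o["tool_rot"]).as_matrix()
pf,Rf=lay(o,.08)
up=p0+[0,0,.13]
print("up",delta(up,R0),"fin",delta(pf,Rf),pf)
K=[(p0,R0),(up,R0),(pf,Rf),(lay(o,0)[0],Rf)]
for i in range(3):
    S=Slerp([0,1],Ro.from_matrix([K[i][1],K[i+1][1]]))
    for f in np.linspace(0,1,5):
        P=K[i][0]*(1-f)+K[i+1][0]*f;x=ik(P,S(f).as_matrix(),q)
        if x is None: print("none");continue
        q=x;print(i,f,q,fkt(q,True)[3],delta(P,S(f).as_matrix(),p0=p0,R0=R0))
E
```

```text
up (array([-9.19,  0.03, -9.19]), array([0., 0., 0.])) fin (array([-3.19, -0.09, -5.57]), array([  0.2,  89.4, -16.7])) [ 0.529 -0.214  0.117]
0 0.0 [-0.196  0.216  1.908 -0.868  1.185  0.41 ] [ 0.564 -0.036  0.253] (array([0., 0., 0.]), array([-0., -0., -0.]))
0 0.25 [-0.196  0.161  1.903 -0.851  1.223  0.362] [ 0.564 -0.036  0.285] (array([-2.3 ,  0.01, -2.3 ]), array([-0., -0., -0.]))
0 0.5 [-0.196  0.111  1.894 -0.836  1.263  0.316] [ 0.564 -0.036  0.318] (array([-4.6 ,  0.02, -4.6 ]), array([-0., -0., -0.]))
0 0.75 [-0.196  0.066  1.881 -0.823  1.302  0.27 ] [ 0.564 -0.036  0.35 ] (array([-6.89,  0.02, -6.9 ]), array([-0., -0., -0.]))
0 1.0 [-0.196  0.025  1.863 -0.812  1.343  0.226] [ 0.564 -0.036  0.383] (array([-9.19,  0.03, -9.19]), array([-0., -0., -0.]))
1 0.0 [-0.196  0.025  1.863 -0.812  1.343  0.226] [ 0.564 -0.036  0.383] (array([-9.19,  0.03, -9.19]), array([-0., -0., -0.]))
1 0.25 [-0.348 -0.024  1.835 -0.408  1.301 -0.121] [ 0.551 -0.121  0.426] (array([-7.69,  0.  , -8.29]), array([ 0. , 22.4, -4.2]))
1 0.5 [-0.517  0.025  1.778 -0.024  1.386 -0.452] [ 0.543 -0.223
[... 307 characters left out ...]
rray([  0.2,  89.4, -16.7]))
2 0.0 [-0.757  0.36   1.604  0.511  1.783 -0.878] [ 0.543 -0.411  0.315] (array([-3.19, -0.09, -5.57]), array([  0.2,  89.4, -16.7]))
2 0.25 [-0.757  0.386  1.609  0.508  1.756 -0.893] [ 0.543 -0.411  0.295] (array([-1.77, -0.1 , -4.16]), array([  0.2,  89.4, -16.7]))
2 0.5 [-0.757  0.413  1.612  0.505  1.729 -0.908] [ 0.543 -0.411  0.275] (array([-0.36, -0.1 , -2.74]), array([  0.2,  89.4, -16.7]))
2 0.75 [-0.757  0.441  1.614  0.503  1.703 -0.923] [ 0.543 -0.411  0.255] (array([ 1.05, -0.11, -1.33]), array([  0.2,  89.4, -16.7]))
2 1.0 [-0.757  0.47   1.615  0.502  1.677 -0.937] [ 0.543 -0.411  0.235] (array([ 2.47, -0.11,  0.08]), array([  0.2,  89.4, -16.7]))
```

>>> play_rows([
  [[0.4,-0.4,0,-0.4,0,0,0],[0.4,-1.5,0,-1.5,0,0,0],[0.4,-3.5,0,-3.5,0,0,0],[0.4,-5.5,0,-5.5,0,0,0],[0.4,-7.5,0,-7.5,0,0,0],[0.4,-9.2,0,-9.2,0,0,0],[0.4,-8.5,0,-8.7,0,9,-1.7],[0.4,-7.9,0,-8.4,0,18,-3.4],[0.4,-7.3,0,-8.1,0,27,-5],[0.4,-6.7,0,-7.7,0,36,-6.7],[0.4,-6.1,0,-7.3,0,45,-8.4],[0.4,-5.5,0,-7,0,54,-10],[0.4,-4.9,0,-6.6,0,63,-11.8],[0.4,-4.3,0,-6.2,0,72,-13.4],[0.4,-3.7,-0.1,-5.9,0.2,81,-15],[0.4,-3.2,-0.1,-5.6,0.2,89.4,-16.7],[0.4,-3.2,-0.1,-5.6,0.2,89.4,-16.7],[0.4,-3.2,-0.1,-5.6,0.2,89.4,-16.7]],
], newtons=80)

```text
t: 20.1
tool_pos: [0.5291, -0.2137, 0.1181]
tool_rot: [-1.689, -1.816, -0.696]
contact_force: [-0.8, -0.5, -1.8]
opening: 0.0435
```

Run:
```python
from h import *
im=imgs();o=log();print(o["tool_pos"],o["contact_force"],o["opening"],np.round(o["q"],3))
for hh in (.08,.02,0): print(delta(*lay(o,hh)))
cv2.imwrite("pics/m16.png",np.hstack([np.clip(1.6*cv2.resize(i["color"][y:y+75,x:x+75,::-1],(400,400),interpolation=cv2.INTER_CUBIC).astype(float),0,255).astype(np.uint8) for i,x,y in zip(im,(375,335),(145,105))]))
```

```text
[ 0.5295402  -0.21348438  0.11900377] [-0.29204789 -0.86388535 -2.85771359] 0.043195166548976344 [-0.755  0.357  1.603  0.509  1.783 -0.877]
(array([-0.14, -0.05,  0.11]), array([-0. ,  0.2,  0.1]))
(array([-4.37, -0.05,  4.37]), array([-0. ,  0.2,  0.1]))
(array([-5.78, -0.05,  5.79]), array([-0. ,  0.2,  0.1]))
```

View pics/m16.png

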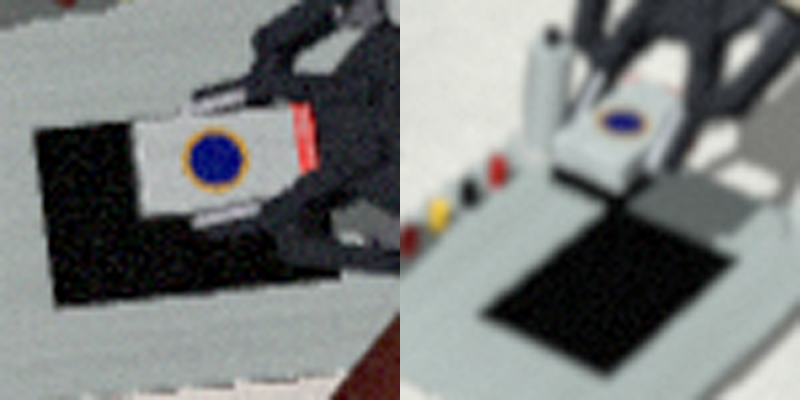

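>>> play_rows([
  [[0.4,-1,0,1,0,0,0],[0.4,-2.4,0,2.4,0,0,0],[0.4,-3.6,-0.05,3.6,0,0.2,0],[0.4,-4.4,-0.05,4.4,0,0.2,0.1],[0.4,-4.9,-0.05,4.9,0,0.2,0.1],[0.4,-4.9,-0.05,4.9,0,0.2,0.1]],
])

```text
t: 20.95
tool_pos: [0.5289, -0.2136, 0.0491]
tool_rot: [-1.687, -1.812, -0.698]
contact_force: [0.0, -0.9, -2.5]
opening: 0.0429
```

Run:
```python
from h import *
np.set_printoptions(precision=4,suppress=True)
t,s=imgs();o=log();print(o["tool_pos"],o["contact_force"])
for hh in (.005,0): print(delta(*lay(o,hh)))
# window centre in both
for n,d,(x0,y0,x1,y1),z in(("t",t,(385,150,445,210),.072),("s",s,(340,115,410,180),.072)):
    im=cv2.resize(d["color"],None,fx=8,fy=8,interpolation=cv2.INTER_CUBIC).astype(int)
    m=(im[...,2]>im[...,0]+40)&(im[...,2]>im[...,1]+40);k=np.zeros(m.shape,bool);k[8*y0:8*y1,8*x0:8*x1]=1
    c=max(cnts(m&k,100),key=cv2.contourArea);M=cv2.moments(c);u=((M["m10"]/M["m00"]+.5)/8-.5,(M["m01"]/M["m00"]+.5)/8-.5)
    print(n,u,onz(d,u,z))
    if n=="t":ut=u
    else: print(tri(t,ut,s,u))
pf,_=lay(o,0);print("expected centre xy",PADR[:2]+(np.array(o["tool_pos"])-pf)[:2],"h",o["tool_pos"][2]-pf[2])
cv2.imwrite("pics/m17.png",np.hstack([np.clip(1.6*cv2.resize(i["color"][y:y+75,x:x+75,::-1],(400,400),interpolation=cv2.INTER_CUBIC).astype(float),0,255).astype(np.uint8) for i,x,y in zip((t,s),(375,335),(145,105))]))
```

```text
[ 0.5295 -0.2141  0.0501] [ 0.1746  0.9308 -1.5504]
(array([-0.53, -0.03,  0.58]), array([-0.,  0.,  0.]))
(array([-0.89, -0.03,  0.94]), array([-0.,  0.,  0.]))
t (409.9637320716057, 179.87264100075487) [ 0.5301 -0.2195  0.072 ]
s (374.31616224433384, 146.96223742399113) [ 0.5281 -0.2184  0.072 ]
(array([ 0.53  , -0.2201,  0.0703]), np.float64(0.0011125175429823504))
expected centre xy [ 0.5304 -0.2268] h 0.012894943005153238
```

View pics/m17.png

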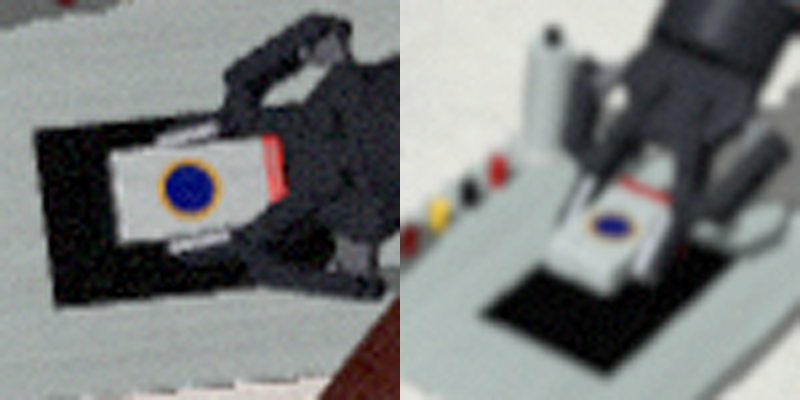

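>>> play_rows([
  [[0.4,-0.25,0,0.27,0,0,0],[0.4,-0.5,0,0.54,0,0,0],[0.4,-0.65,0,0.69,0,0,0],[0.4,-0.75,0,0.79,0,0,0],[0.4,-0.75,0,0.79,0,0,0]],
])

```text
t: 21.68
tool_pos: [0.5293, -0.2137, 0.0391]
tool_rot: [-1.688, -1.814, -0.699]
contact_force: [0.4, 0.2, -1.7]
opening: 0.0429
```

>>> play_rows([
  [[0.4,-0.07,0,0.07,0,0,0],[0.4,-0.14,0,0.14,0,0,0],[0.4,-0.14,0,0.14,0,0,0]],
])

```text
t: 22.05
tool_pos: [0.5295, -0.2138, 0.038]
tool_rot: [-1.687, -1.814, -0.699]
contact_force: [-1.6, -0.6, 2.9]
opening: 0.0434
```

Run:
```python
from h import *
np.set_printoptions(precision=4,suppress=True)
t,s=imgs();o=log();print(o["tool_pos"],o["contact_force"],o["wrist_torque"])
k=12;x0,y0=378,157
a=np.clip(1.6*cv2.resize(t["color"][y0:y0+50,x0:x0+66,::-1],None,fx=k,fy=k,interpolation=cv2.INTER_CUBIC).astype(float),0,255).astype(np.uint8)
cv2.imwrite("pics/m18.png",a)
```

```text
[ 0.5295 -0.2138  0.038 ] [-1.8499 -0.3332  3.9186] [0.1031 0.3515 0.1754]
```

View pics/m18.png

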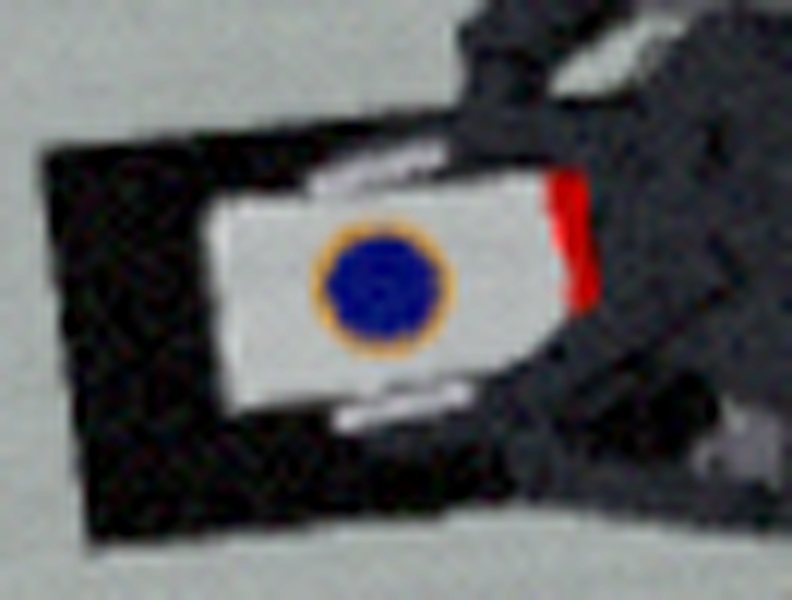

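Run:
```python
from h import *
np.set_printoptions(precision=4,suppress=True)
t,s=imgs()
W=lambda u,v,z:onz(t,(378+u/12-.5+.04,157+v/12-.5+.04),z)
F=fr(PY)
for n,u,v,z in(("pl top",208,203,.06),("pl bot",232,411,.06),("red top",545,173,.06),("bot edge",455,382,.06),("win",382,287,.06),("padTL",43,150,.028),("padBL",92,546,.028)):
    w=W(u,v,z);print(n,w,"pad frame mm",(F.T@(w-[.5305,-.226,.028])*1000).round(1))
```

```text
pl top [ 0.55   -0.1839  0.06  ] pad frame mm [22.5 40.6 32. ]
pl bot [ 0.5047 -0.187   0.06  ] pad frame mm [-22.9  40.7  32. ]
red top [ 0.555  -0.2559  0.06  ] pad frame mm [ 22.3 -31.6  32. ]
bot edge [ 0.51   -0.2345  0.06  ] pad frame mm [-21.1  -7.   32. ]
win [ 0.5309 -0.2201  0.06  ] pad frame mm [ 0.8  5.9 32. ]
padTL [ 0.5692 -0.1529  0.028 ] pad frame mm [43.9 70.1  0. ]
padBL [ 0.4809 -0.1602  0.028 ] pad frame mm [-44.8  69.2   0. ]
```

The module is centred within about 1 mm, square with the pad and in contact. Releasing.

>>> play_rows([
  [[0.4,-0.03,0,0.03,0,0,0],[0.1,-0.03,0,0.03,0,0,0],[0.0,-0.03,0,0.03,0,0,0],[-0.2,-0.03,0,0.03,0,0,0],[-0.45,-0.03,0,0.03,0,0,0],[-0.45,-0.03,0,0.03,0,0,0],[-0.45,-0.03,0,0.03,0,0,0]],
])

```text
t: 23.12
tool_pos: [0.5295, -0.2138, 0.0373]
tool_rot: [-1.687, -1.814, -0.699]
contact_force: [-0.2, 0.1, -0.4]
opening: 0.0619
```

>>> play_rows([
  [[-0.45,0,0,-1,0,0,0],[-0.45,0,0,-3,0,0,0],[-0.45,0,0,-6,0,0,0],[-0.45,0,0,-10,0,0,0],[-0.45,3,0,-14,0,0,0],[-0.45,6,0,-18,0,0,0],[-0.45,8,0,-20,0,0,0],[-0.45,8,0,-20,0,0,0],[-0.45,8,0,-20,0,0,0]],
])

```text
t: 24.25
tool_pos: [0.535, -0.2979, 0.2336]
tool_rot: [-1.686, -1.811, -0.698]
contact_force: [-0.4, -0.1, 0.5]
opening: 0.062
```

Run:
```python
from h import *
t,s=imgs();o=log();print(o["tool_pos"],o["contact_force"],o["dq"].round(4))
for n,d in(("t",t),("s",s)):cv2.imwrite(f"pics/f_{n}.png",d["color"][:,:,::-1])
k=10;x0,y0=375,152
a=cv2.resize(t["color"][y0:y0+60,x0:x0+75,::-1],None,fx=k,fy=k,interpolation=cv2.INTER_CUBIC)
cv2.imwrite("pics/m19.png",np.clip(1.6*a.astype(float),0,255).astype(np.uint8))
h=np.hstack([cv2.resize(d["color"][:,:,::-1],(400,250)) for d in(t,s)]);cv2.imwrite("pics/m20.png",h)
```

```text
[ 0.53479915 -0.29751207  0.23285539] [-0.10439761  0.73849661 -0.15927918] [ 0.0005  0.0005 -0.0021  0.0023  0.0022  0.    ]
```

View pics/m19.png

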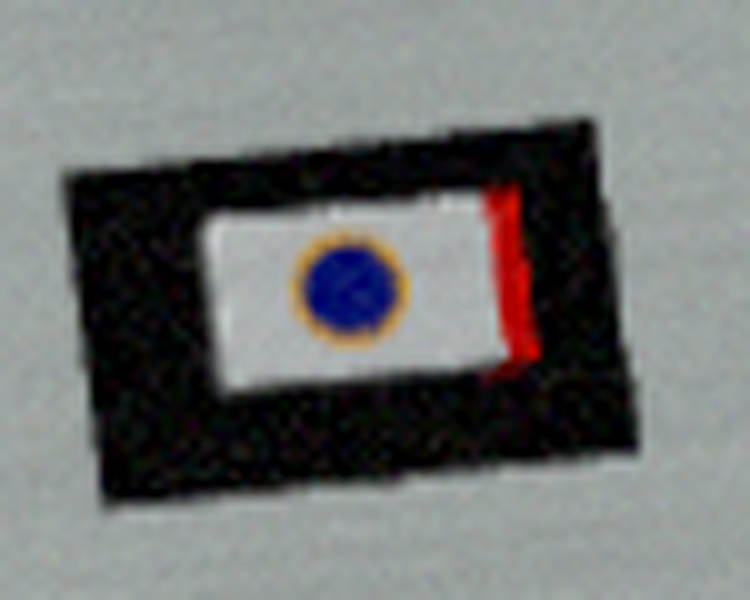

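View pics/m20.png

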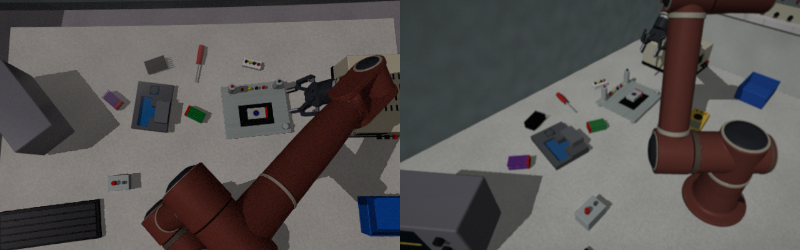

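Run:
```python
from h import *
t,s=imgs()
W=lambda u,v,z:onz(t,(375+u/10-.45,152+v/10-.45),z)
M=np.array([W(*c,.06) for c in((205,213),(222,392),(540,358),(518,185))]);P=np.array([W(*c,.028) for c in((65,175),(597,122),(638,450),(105,505))])
m,p=M.mean(0),P.mean(0);d=fr(PY).T@(m-p);print("offset mm in pad axes",(d*1000).round(1))
e=M[0]+M[1]-M[2]-M[3];f=P[0]+P[3]-P[1]-P[2];print("yaw mod/pad",np.degrees(np.arctan2(e[1],e[0])),np.degrees(np.arctan2(f[1],f[0])))
print(ctrl.finish_job())
```

```text
offset mm in pad axes [ 0.7  0.1 32. ]
yaw mod/pad 94.47775200607089 94.66644682699904
the job is handed in; nothing more can be done
None
```

The module lies window up in the middle of the black pad, with its long side square to the pad's long side. I handed the job in at about 24.4 s of robot time.

**How it went:**
1. I gripped the module across its 44 mm sides in the finger room.
2. I swung the red end up while drawing it out from under the lip.
3. I stood it on its plain end on the pad.
4. I regripped it from the window side, turned it over and laid it down.
5. I released it and moved the arm clear.

**Last checks:**
- **Position:** the top view put the centre 0.7 mm from the pad's centre. The module's long side was at 94.5° against the pad's 94.7°.
- **Touching:** after backing off, the force on the tool was under 1 N.
- **Other things:** they looked unmoved in the final pictures, but I did not measure them.
- **Forces:** the forces reported at the end of each move never exceeded about 7 N.

**Disagreements:**
- **Side camera heights:** near the pad they came out about 7 mm too low. I set both touch-downs by watching the contact force instead.
- **Window position:** the visible round window sits about 6 mm off the module's middle, towards the plain end. I centred on the outline of the body, not on the window.

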